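# Fit the tube rotor to the bench drive

## Robot

A 6-joint arm with a two-finger parallel gripper is mounted at the origin on a cart in front of the work surface, level with it; the furniture and walls round the work are solid. World frame = base frame: x ahead of the robot, y to its left, z up, the work surface at z = 0. Lengths are in m, angles in rad, forces in N, time in s.
With the tool pointing down it reaches from about 0.35 to 0.975 m from the base axis. Payload 4.9 kg.
Tool frame: the origin (TCP) lies at the very end of the fingers, on their centre line; the grasp point (between the pads) lies 19 mm behind it; x points along the fingers, y is the direction in which the jaws open and shut, and the axes are right-handed (so a half turn about x gives the same grasp; the last joint's range is limited). The gripper opens to 85 mm and grips with 20 to 120 N. Pads are 22 mm wide; open, the fingers measure 114 mm over their backs; the gripper's body (76 mm by 85 mm) begins 54 mm behind the grasp point. The pads swing forward as they close: fully open they stand 13 mm farther back than shut.
Start: joints at [-1.421, 0.053, 1.613, -0, 1.476, -0.119], TCP at [0.166, -0.603, 0.231] pointing down, gripper open.
Joint ranges: [-3.01, 3.01], [-1.01, 2.22], [0.06, 2.58], [-1.02, 4.17], [0.09, 2.62], [-3.14, 3.14]. Speed limits (rad/s): [2.57, 2.57, 3.14, 3.14, 3.14, 3.14].

## Interface

Orientations are given as [roll, pitch, yaw] about the fixed x, y, z axes, in that order (R = Rz(yaw) Ry(pitch) Rx(roll)).
In Python, from workcell import r, eyes, order gives the robot as it stands.
- The arm moves only by the tool play_rows, never from a script. Its argument "targets" is a list of rows, each a list of 4 numbers: the shift along the tool's x, y, z in m, then the turn about the tool's x in degrees. A call has 1 to 12 rows; each row is the pose to reach, as a shift and turn from the pose commanded when the call began, along the tool's axes at that moment; what a row does not reach only later rows make up. A row lasts 1/12 s, in which the tool goes at most 41.7 mm and 7.16 degrees, less where a joint would pass 70% of its speed; a pose out of reach is approached as far as the arm can. A call with a gripper value outside its range is refused whole. "claw" is the opening, from 0 (shut) to 1 (fully open), set as the call begins (left out, the last holds). The fingers move at their own pace and stop on an object; the grip force is fixed at half the most. Time passes only in rows, so rows that repeat a pose let the fingers close. It gives the time, the measured TCP pose, the force and the opening at its end, in the units of the state.
- r.sense(): the state, without advancing time (a new reading comes with each control period).
- eyes.camera(name): name is "scene" or "side" or "wrist"; returns the picture (400x640x3 uint8, red, green, blue); there is no depth.
- eyes.calibration(name): a dict with "camera_matrix" (3x3 intrinsics, pixels), "k1" (the pictures are not rectified: a ray, as slopes to the right and down, at radius r is drawn at 1 + k1 r^2 times it, then the intrinsics apply), "R" (3x3) and "t" (3): a world point X has camera coordinates R X + t; the wrist camera has in their place "tool_from_camera" (4x4, takes a point from camera to tool coordinates, whose origin is the TCP and whose axes are the tool frame's). Camera axes: x right, y down, z forward; pixel columns grow to the right and rows downward; lengths in m; the calibration is good to about 2 mm. A picture is of the moment at which its call begins: read the wrist's pose just before it. calibration takes no time and is no camera call.
- order.job_done(): hands the job in, once; it reports no verdict.
The state is a dict: "time": time; "q": joint angles; "qd": joint speeds; "joint_efforts": joint torques, N m; "position": TCP position; "tcp_rot": TCP orientation; "ft_force": force on the tool from outside, world axes, zero at the start; "torque": the same for the moment, N m; "finger_gap": opening from 0.0 (shut) to 1.0 (fully open).
Only numpy, scipy, OpenCV 4.12 (cv2) and the standard library are available. Lean on these libraries where they do the work, as an engineer would, in place of code of your own. Each camera call takes 0.05 s, during which the arm holds its last target.

## Task

Take the dust cover off the drive's socket and hang it by its loop on the hook of the little retort stand, then let go of it. Then take the tube rotor out of its holder, turn it until its four-ribbed stem meshes with the cross-shaped socket of the drive, slide it fully home and keep pressing it down against the ejector spring: finish while still holding the rotor and pressing it home. Leave the two loose dishes and the tube standing nearby where they are.

Things in the scene. Friction and masses are not known exactly. Their poses are not given: they have to be found in the camera images.
- drive: Fixed white bench drive, housing 150 (x) x 140 (y) x 60 mm high with a control panel on its -x face. Origin: centre of its underside; z up. On its top centre stands the steel hub, 52 mm diameter and 36 mm tall.
- hub_mouth (a point): Centre of the top face of the steel hub, 96 mm above the table, at first hidden under the cover. Its socket is a cross-shaped hole: two slots 8 mm wide, 31 mm long, along this point's x and y; z up. The hub's angle varies; it turns about z but is stiff (0.15 N m).
- ejector (a joint): Travel of the sprung brass ejector in the socket, m: 0 when up (its top 22 mm below the mouth), 0.008 when the rotor is fully home. Its spring pushes up with 4 N at first, 9 N at home: the rotor's weight does not press it down.
- cover: Loose aluminium dust cover, about 0.08 kg, set on the hub: round cap 65 mm wide, 20 mm tall, open below. Origin: centre of its lower rim, 14 mm below the hub's mouth. On it a loop of 7 mm rod in its y-z plane (opening 40 mm along y, z = 20 to 56 mm), on the loop a grip tab 8 mm thick in x, 24 mm long in y, z = 63 to 85 mm.
- cover_loop (a point): Centre of the opening of the cover's loop, 38 mm above the cover's origin; the hole runs along x.
- hook_stand: Fixed short retort stand, base 130 (x) x 140 (y) x 12 mm, steel post of 12 mm diameter (no higher than 166 mm) at x = +52 mm. Origin: centre of the base's underside; z up.
- hook_saddle (a point): Point on top of the stand's hook where a thing hangs, above the stand's origin, 153 mm above the table. The hook is a 6 mm rod, level along this point's x from the post (x = +52 mm) to x = -46 mm; its end at x = -58 mm turns up, 12 mm higher than this point. The loop goes on over that end, moving along +x.
- holder: Fixed white round holder, foot 110 mm, sleeve 60 mm diameter and 50 mm tall with a round hole 35 mm wide in which the rotor's stem stands loosely. Origin: centre of its underside.
- rotor: Loose tube rotor, 0.15 kg, upright in the holder: grey disc, 90 mm wide, eight tube places. Origin: lower end of its stem; z up. Stem z = 0 to 30 mm: cross of four ribs along x and y, 28 mm across, 5 mm thick, round foot. Shoulder 42 mm wide, z = 30 to 36, seats on the hub's mouth. Disc z = 36 to 46. Grip bar 50 mm along x, 10 mm thick in y, z = 46 to 74 mm.
- dish_a: Loose 55 mm petri dish, 14 mm high, a bystander. Origin: centre of its underside.
- dish_b: Loose 55 mm petri dish, 14 mm high, a bystander. Origin: centre of its underside.
- tube: Loose centrifuge tube, 38 mm wide and 115 mm high, standing on its cap, a bystander. Origin: centre of its underside.
Mind the look-alikes: they are no part of the job. Leave any green or pink look-alike of the cover alone.

How it is judged:
On the way:
1. the dust cover hangs by its loop on the hook, let go (z of cover_loop in the frame of hook_saddle between -0.035 and 0 m and x of cover_loop in the frame of hook_saddle between -0.055 and 0.05 m and y of cover_loop in the frame of hook_saddle between -0.025 and 0.025 m and contact force between cover and hook_stand above 0.2 N and contact force between cover and the arm below 0.1 N and contact force between cover and the fingers below 0.1 N), for 0.2 s.
At the end, for the whole second after the job is handed in: The cover hangs by its loop on the hook, let go and nearly still; the rotor is upright in the hub, ribs in the slots, within 2.5 mm of its full 30 mm depth, the ejector pressed down, and the fingers still hold and press the rotor (over 2 N), at rest (z of cover_loop in the frame of hook_saddle between -0.035 and 0 m and x of cover_loop in the frame of hook_saddle between -0.055 and 0.05 m and y of cover_loop in the frame of hook_saddle between -0.025 and 0.025 m and contact force between cover and hook_stand above 0.2 N and contact force between cover and the fingers below 0.1 N and linear speed of cover below 0.1 m/s and horizontal distance between rotor and hub_mouth below 0.004 m and z of rotor in the frame of hub_mouth below -0.0275 m and angle between rotor's own z axis and vertical below 0.08 rad and (angle between the x axis of rotor and the x axis of hub_mouth, either way round below 0.15 rad or angle between the x axis of rotor and the y axis of hub_mouth, either way round below 0.15 rad) and value of joint ejector above 0.0055 m and contact force between rotor and the fingers above 2 N and linear speed of rotor below 0.03 m/s); the arm keeps its last pose, push and grip.
It fails at once if a bystander dish or tube is shoved more than 3 cm or tipped (distance of any of dish_a, dish_b, tube from where it was at the start of the episode above 0.03 m or angle between tube's own z axis and vertical above 0.7 rad).
It also fails if it takes over 64 s, if anything falls off the work surface, if the arm or the gripper's body presses on something with over 40 N, if the wrist force passes 120 N, or if a joint passes its speed limit or range.

## Working session

There is one attempt and no reset: what is moved stays moved. The work goes in short steps, Python scripts to look and compute and a tool call to move; the robot and the scene stay as the last step left them, time stands still between calls to the robot, and variables do not carry over. Pictures are saved under pics/ and viewed, and the job is handed in when it is done.

Besides the shell and the picture viewer there is one more tool, called after "Emit:" as a command line: name --pt "numbers of a row" for each row, then --argument value for the rest. play_rows: Moves the arm, as the interface text tells. Its arguments: {"type":"object","properties":{"targets":{"type":"array","items":{"type":"array","items":{"type":"number"}}},"claw":{"type":"number"}},"required":["targets"]}

```bash
mkdir -p pics; ls; cat > h.py <<'E'
import numpy as np, cv2
from workcell import r, eyes, order
def snap(name,fn):
    im=eyes.camera(name); cv2.imwrite('pics/'+fn,im[:,:,::-1]); return im
E
python3 - <<'E'
from h import *
print(r.sense())
for n in ['scene','side','wrist']:
    snap(n,n+'0.png'); print(n,eyes.calibration(n))
E
```

```text
pics
{'time': 0.0, 'q': array([-1.42099703e+00,  5.33528080e-02,  1.61429661e+00, -1.24870052e-05,
        1.47600368e+00, -1.18989198e-01]), 'qd': array([-1.97796474e-04, -1.84113590e-03,  1.03608112e-03, -5.05762724e-04,
        2.62172469e-05, -1.83417969e-03]), 'joint_efforts': array([ 1.99771762e-05, -3.93683231e+01, -3.70174563e+01, -8.63173204e-05,
        7.13426038e-03,  4.31440526e-06]), 'position': array([ 0.16588678, -0.60193438,  0.23006397]), 'tcp_rot': array([-1.68375365,  1.56873585,  1.7266287 ]), 'ft_force': array([-0.74678663,  0.30266337,  0.2756438 ]), 'torque': array([-0.01281864,  0.03290992,  0.04188803]), 'finger_gap': 0.9997650318401996}
scene {'camera_matrix': array([[493.76937286,   0.        , 320.17262904],
       [  0.        , 493.76937286, 201.52204299],
       [  0.        ,   0.        ,   1.        ]]), 'k1': -0.0032977539720896692, 'R': array([[-0.89599694, -0.44393651,  0.01048158],
       [-0.21126947,  0.40540619, -0.88938801],
       [ 0.39058251, -0.79910337, -0.45703293]]), 't': array([0.49777583, 0.21156868, 1.25054759])}
side {'camera_matr
[... 261 characters left out ...]
, -0.35030948, -0.9208657 ],
       [ 0.37141437,  0.84276001, -0.3896241 ]]), 't': array([-0.44954195,  0.19524854,  1.11266479])}
wrist {'camera_matrix': array([[308.19585943,   0.        , 318.49001763],
       [  0.        , 308.19585943, 199.42350479],
       [  0.        ,   0.        ,   1.        ]]), 'k1': -0.02835401525068641, 'tool_from_camera': array([[ 2.96262354e-05, -3.02531584e-01,  9.53139360e-01,
        -1.43230231e-01],
       [ 9.99999123e-01,  1.27066238e-03,  3.72232340e-04,
        -1.59366167e-03],
       [-1.32373037e-03,  9.53138513e-01,  3.02531357e-01,
        -7.82120043e-02],
       [ 0.00000000e+00,  0.00000000e+00,  0.00000000e+00,
         1.00000000e+00]])}
```

View pics/scene0.png

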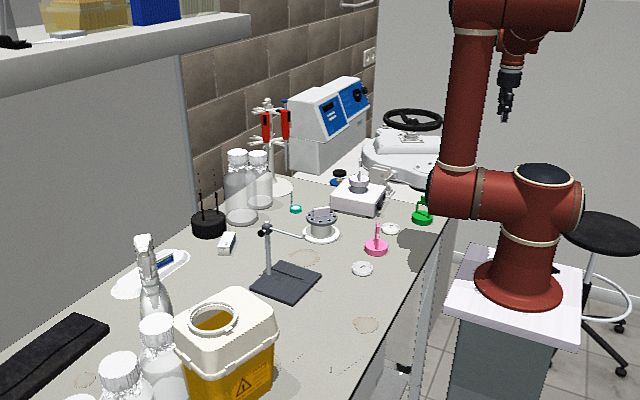

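View pics/side0.png

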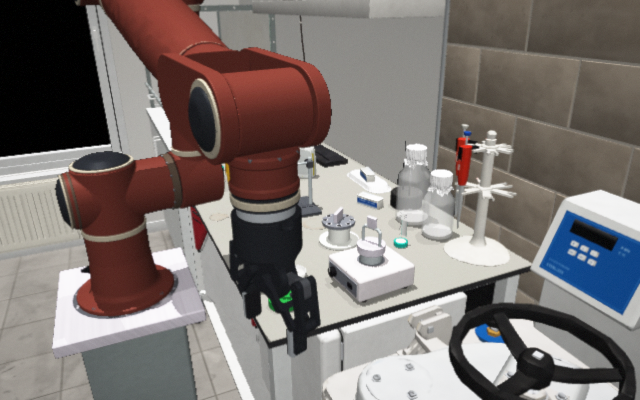

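View pics/wrist0.png

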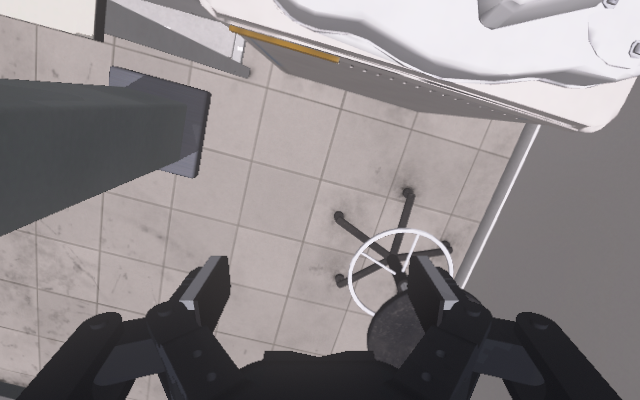

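```bash
cat >> h.py <<'E'
def crop(fn,x0,y0,x1,y1,s,out):
    im=cv2.imread('pics/'+fn)[y0:y1,x0:x1]; cv2.imwrite('pics/'+out,cv2.resize(im,None,fx=s,fy=s,interpolation=cv2.INTER_CUBIC))
def ray(name,uv,pose=None):
    c=eyes.calibration(name); K=c['camera_matrix']
    p=cv2.undistortPoints(np.array([[uv]],float),K,np.array([c['k1'],0,0,0,0.]))[0,0]
    d=np.array([p[0],p[1],1.])
    if name=='wrist':
        T=pose@c['tool_from_camera']; return T[:3,3],T[:3,:3]@d
    return -c['R'].T@c['t'], c['R'].T@d
def atz(name,uv,z,pose=None):
    o,d=ray(name,uv,pose); return o+d*(z-o[2])/d[2]
def tri(obs):
    A=np.zeros((3,3));b=np.zeros(3);L=[]
    for n,uv,*p in obs:
        o,d=ray(n,uv,*p); d=d/np.linalg.norm(d); P=np.eye(3)-np.outer(d,d); A+=P;b+=P@o; L.append((o,P))
    x=np.linalg.solve(A,b); return x,[np.linalg.norm(P@(x-o)) for o,P in L]
def proj(name,X,pose=None):
    c=eyes.calibration(name);K=c['camera_matrix']
    if name=='wrist':
        T=np.linalg.inv(pose@c['tool_from_camera']);R,t=T[:3,:3],T[:3,3]
    else: R,t=c['R'],c['t']
    return cv2.projectPoints(np.atleast_2d(np.array(X,float)),cv2.Rodrigues(R)[0],t,K,np.array([c['k1'],0,0,0,0.]))[0][:,0]
def tpose(s=None):
    from scipy.spatial.transform import Rotation as Ro
    s=s or r.sense(); T=np.eye(4);T[:3,:3]=Ro.from_euler('xyz',s['tcp_rot']).as_matrix();T[:3,3]=s['position'];return T
E
python3 - <<'E'
from h import *
crop('scene0.png',230,150,450,310,3.6,'s1.png')
crop('side0.png',240,130,440,320,3.1,'d1.png')
for n in ['scene','side']: print(ray(n,(320,200)))
print(tpose())
E
```

```text
(array([0.0022616 , 1.13452641, 0.7544906 ]), array([ 0.391547  , -0.80019783, -0.45429506]))
(array([ 0.03038858, -1.0530415 ,  0.60697037]), array([ 0.37570323,  0.84465832, -0.38142962]))
[[-2.32445922e-04  2.65585823e-01 -9.64087194e-01  1.65916063e-01]
 [ 1.51442823e-03 -9.64086021e-01 -2.65585865e-01 -6.02089549e-01]
 [-9.99998826e-01 -1.52177521e-03 -1.78112803e-04  2.30355045e-01]
 [ 0.00000000e+00  0.00000000e+00  0.00000000e+00  1.00000000e+00]]
```

View pics/s1.png

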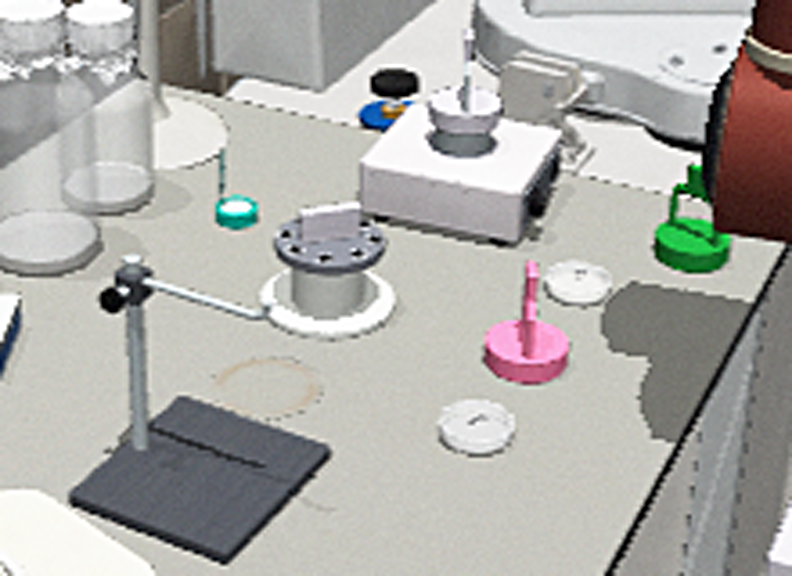

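View pics/d1.png

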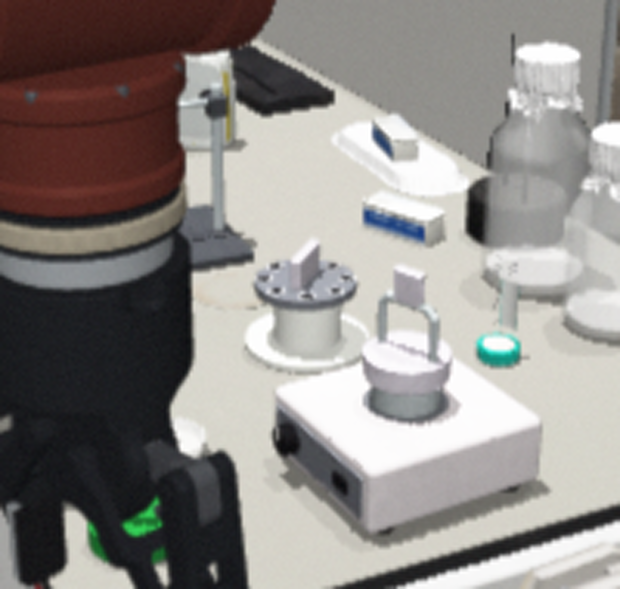

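```bash
python3 - <<'E'
from h import *
S=lambda u,v:(230+u/3.6,150+v/3.6)
D=lambda u,v:(240+u/3.1,130+v/3.1)
np.set_printoptions(precision=4,suppress=True)
print('tab top',tri([('scene',S(469,35)),('side',D(409,272))]))
print('tab top ends side z.167',atz('side',D(397,268),.167),atz('side',D(425,274),.167))
print('bar top ends scene z.094',atz('scene',S(301,212),.094),atz('scene',S(360,207),.094))
print('bar top ends side z.094',atz('side',D(291,263),.094),atz('side',D(316,243),.094))
print('disc c',atz('scene',S(331,240),.066), atz('side',D(305,280),.066))
for p in [(180,397),(330,453),(225,562),(70,495)]: print('base',atz('scene',S(*p),.012))
print('post base',atz('scene',S(140,447),.012))
print('hook tip',atz('scene',S(270,308),.153),'hook root',atz('scene',S(148,284),.153))
print('dishes',atz('scene',S(477,425),.0),atz('scene',S(578,280),.0))
print('pink',atz('scene',S(527,350),0),'green',atz('scene',S(692,245),0),'tube',atz('scene',S(237,215),0),atz('side',D(498,350),0))
for p in [(361,165),(380,105),(560,140),(520,200)]: print('drive',atz('scene',S(*p),.06))
E
```

```text
tab top (array([ 0.5256, -0.2178,  0.1634]), [np.float64(0.0018222669054232836), np.float64(0.0018222669054232144)])
tab top ends side z.167 [ 0.5201 -0.2125  0.167 ] [ 0.5328 -0.2301  0.167 ]
bar top ends scene z.094 [0.5629 0.0294 0.094 ] [0.5252 0.0002 0.094 ]
bar top ends side z.094 [ 0.5265 -0.0254  0.094 ] [0.5643 0.0032 0.094 ]
disc c [0.5438 0.0139 0.066 ] [ 0.5488 -0.0068  0.066 ]
base [0.5796 0.1931 0.012 ]
base [0.4497 0.2053 0.012 ]
base [0.4574 0.3434 0.012 ]
base [0.5859 0.3297 0.012 ]
post base [0.5728 0.2605 0.012 ]
hook tip [0.4703 0.256  0.153 ] hook root [0.557  0.2661 0.153 ]
dishes [0.376  0.1095 0.    ] [ 0.3798 -0.1271  0.    ]
pink [ 0.3794 -0.0041  0.    ] green [ 0.311  -0.2312  0.    ] tube [ 0.6911 -0.0963 -0.    ] [ 0.6994 -0.0836  0.    ]
drive [ 0.5849 -0.1296  0.06  ]
drive [ 0.623  -0.2518  0.06  ]
drive [ 0.4472 -0.2584  0.06  ]
drive [ 0.4377 -0.1319  0.06  ]
```

```bash
cat >> h.py <<'E'
np.set_printoptions(precision=4,suppress=True)
def yaw(T): return np.degrees(np.arctan2(T[1,1],T[0,1]))
def goto(p,yw=None):
    T=tpose(); d=T[:3,:3].T@(np.array(p)-T[:3,3])
    y=yaw(T); t=0 if yw is None else -((yw-y+180)%360-180)
    print('pos',T[:3,3],'yaw',round(y,2),'shift',np.round(d,4),'turn',round(t,2), 'xdir',T[:3,0])
E
python3 -c "
from h import *
goto((0.51,-0.19,0.30),36)"
```

```text
pos [ 0.1659 -0.6021  0.2304] yaw -74.6 shift [-0.0691 -0.306  -0.4412] turn -110.6 xdir [-0.0002  0.0015 -1.    ]
```

Emit:
play_rows --pt "-0.07 -0.306 -0.434 -85" --pt "-0.07 -0.306 -0.434 -85" --pt "-0.07 -0.306 -0.434 -85" --pt "-0.07 -0.306 -0.434 -85" --pt "-0.07 -0.306 -0.434 -85" --pt "-0.07 -0.306 -0.434 -85" --pt "-0.07 -0.306 -0.434 -85" --pt "-0.07 -0.306 -0.434 -85" --pt "-0.07 -0.306 -0.434 -85" --pt "-0.07 -0.306 -0.434 -85" --pt "-0.07 -0.306 -0.434 -85" --pt "-0.07 -0.306 -0.434 -85" --claw 1

```text
time: 1.15
position: [0.4815, -0.2176, 0.2968]
tcp_rot: [0.578, 1.571, -0.805]
ft_force: [0.6, -0.9, 0.3]
finger_gap: 0.999
```

```bash
python3 -c "
from h import *
goto((0.51,-0.19,0.30),36)"
```

```text
pos [ 0.4815 -0.2176  0.2968] yaw 10.74 shift [-0.0032  0.0331 -0.0218] turn -25.26 xdir [ 0.0001 -0.0001 -1.    ]
```

Emit:
play_rows --pt "-0.003 0.02 -0.015 -7" --pt "-0.003 0.033 -0.022 -14" --pt "-0.003 0.033 -0.022 -21" --pt "-0.003 0.033 -0.022 -25" --pt "-0.003 0.033 -0.022 -25" --pt "-0.003 0.033 -0.022 -25"

```text
time: 1.65
position: [0.5091, -0.1918, 0.2993]
tcp_rot: [-2.639, 1.57, 2.689]
ft_force: [-0.2, 0.3, -0.1]
finger_gap: 0.995
```

```bash
python3 -c "
from h import *
goto((0.51,-0.19,0.30),36)
snap('wrist','w1.png'); crop('w1.png',0,0,640,400,1.25,'w1b.png'); print(tpose().tolist())"
```

```text
pos [ 0.5091 -0.1918  0.2993] yaw 35.3 shift [-0.0007  0.0018 -0.0009] turn -0.7 xdir [-0.0006  0.0003 -1.    ]
[[-0.00045129498745116736, 0.8162534180160581, 0.5776938236730046, 0.5090117436843247], [0.0002023487951507419, 0.5776939452142533, -0.816253431672882, -0.19196796220859383], [-0.9999998776938922, -0.00025147543301751174, -0.0004258782774293479, 0.29935828881824733], [0.0, 0.0, 0.0, 1.0]]
```

View pics/w1b.png

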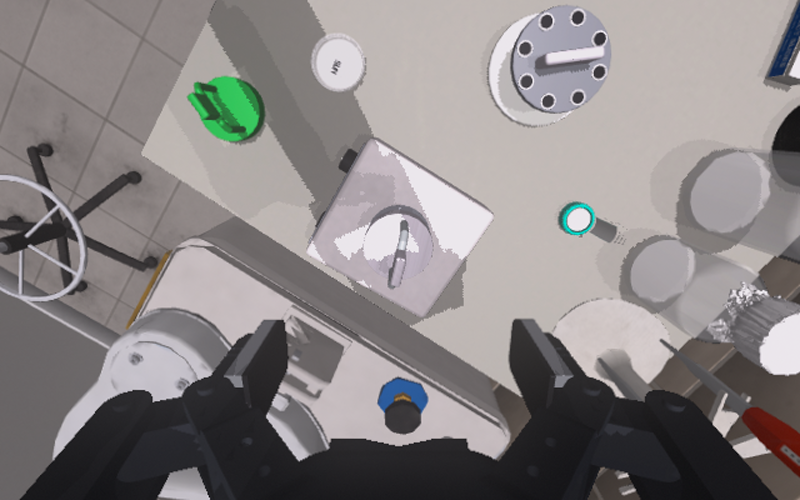

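```bash
python3 -c "
from h import *
crop('w1.png',240,105,400,260,5,'w1c.png'); crop('w1.png',380,0,500,110,6,'w1d.png')"
```

```text
(no output)
```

View pics/w1c.png

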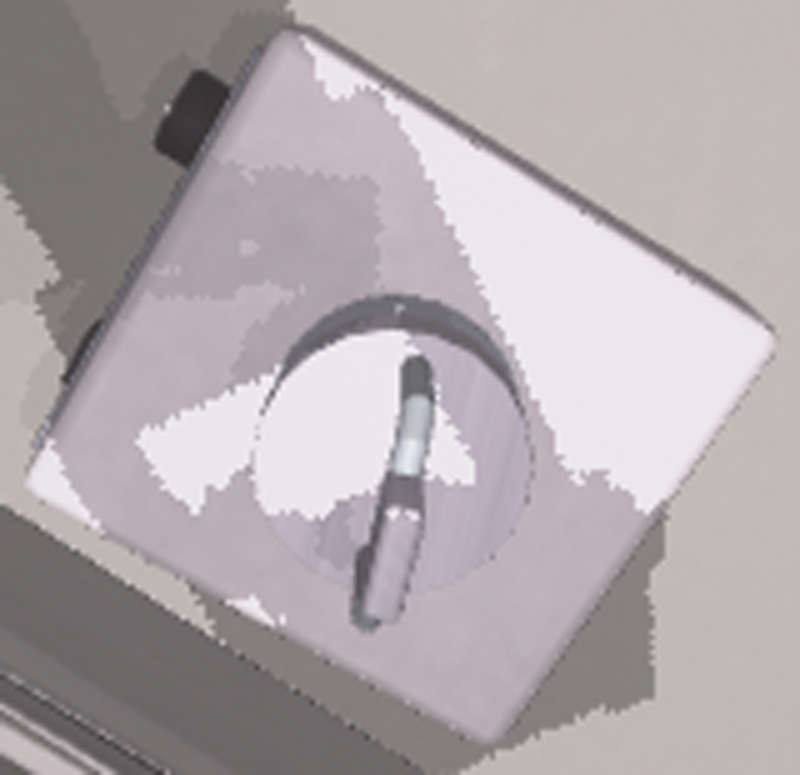

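View pics/w1d.png

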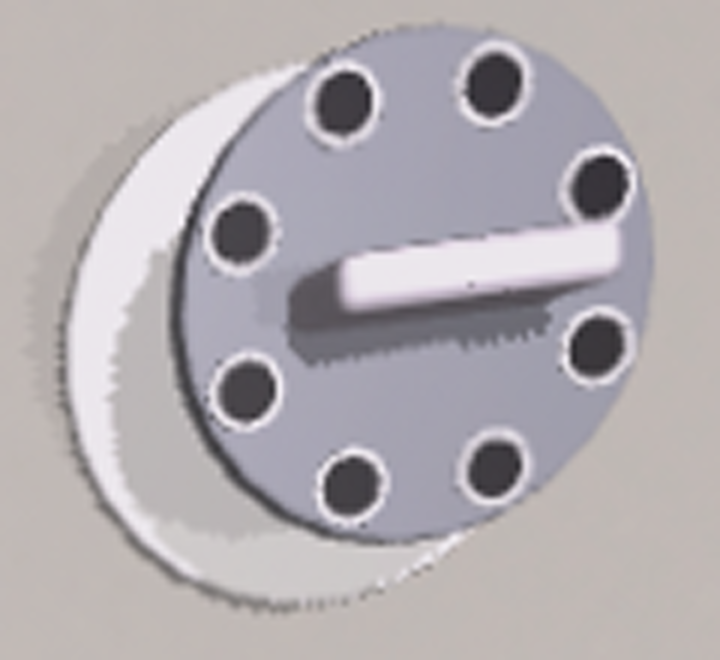

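```bash
python3 -c "
from h import *
T=tpose()
W=lambda u,v:(240+u/5,105+v/5)
a=atz('wrist',W(405,509),.167,T);b=atz('wrist',W(380,615),.167,T);print('tab',a,b,(a+b)/2,np.linalg.norm(a-b),np.degrees(np.arctan2(*(b-a)[[1,0]])))
# hub/cap top centre at z=.102
print('cap top',atz('wrist',W(395,462),.102,T))
V=lambda u,v:(380+u/6,0+v/6)
a=atz('wrist',V(343,283),.094,T);b=atz('wrist',V(618,249),.094,T);print('bar',a,b,(a+b)/2,np.linalg.norm(a-b),np.degrees(np.arctan2(*(b-a)[[1,0]])))
print('disc c',atz('wrist',V(415,283),.066,T),'foot',atz('wrist',V(255,335),.0,T))
for p in [(285,30),(775,335),(490,740),(30,485)]: print(atz('wrist',W(*p),.06,T))
"
```

```text
tab [ 0.5213 -0.2029  0.167 ] [ 0.53   -0.2233  0.167 ] [ 0.5257 -0.2131  0.167 ] 0.022176328890781628 -67.0796691773875
cap top [ 0.5261 -0.2127  0.102 ]
bar [ 0.533  -0.0111  0.094 ] [0.5681 0.0212 0.094 ] [0.5505 0.0051 0.094 ] 0.0476703687014883 42.56715881740389
disc c [0.5494 0.0062 0.066 ] foot [0.5425 0.0008 0.    ]
[ 0.4495 -0.1503  0.06  ]
[ 0.5927 -0.14    0.06  ]
[ 0.6015 -0.2735  0.06  ]
[ 0.4594 -0.2837  0.06  ]
```

```bash
python3 -c "
from h import *
goto((0.526,-0.2128,0.19),23)"
```

```text
pos [ 0.509  -0.192   0.2994] yaw 35.29 shift [0.1093 0.0019 0.0269] turn 12.29 xdir [-0.0005  0.0002 -1.    ]
```

Emit:
play_rows --pt "0.02 0.002 0.027 6" --pt "0.05 0.002 0.027 12.3" --pt "0.08 0.002 0.027 12.3" --pt "0.1 0.002 0.027 12.3" --pt "0.109 0.002 0.027 12.3" --pt "0.109 0.002 0.027 12.3" --pt "0.109 0.002 0.027 12.3"

```text
time: 2.28
position: [0.5266, -0.2131, 0.1912]
tcp_rot: [0.683, 1.57, -0.485]
ft_force: [-0.9, -0.1, 1.2]
finger_gap: 0.998
```

```bash
python3 -c "
from h import *
goto((0.526,-0.2128,0.144),23)
snap('wrist','w2.png'); crop('w2.png',200,60,440,260,3.3,'w2c.png')"
```

```text
pos [ 0.5266 -0.2131  0.1912] yaw 23.05 shift [ 0.0472 -0.0004 -0.0005] turn 0.05 xdir [ 0.0004 -0.0002 -1.    ]
```

View pics/w2c.png

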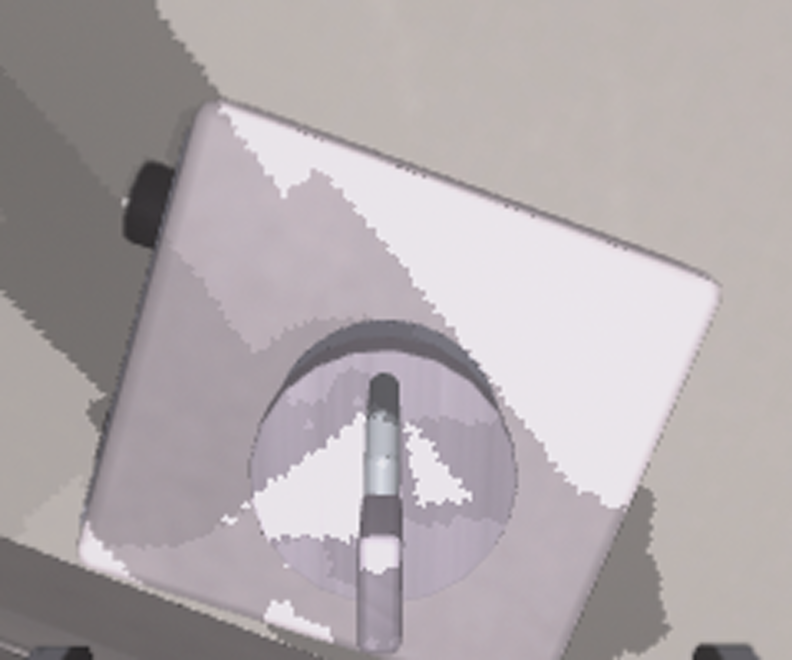

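Emit:
play_rows --pt "0.02 0 -0.0005 0" --pt "0.04 0 -0.0005 0" --pt "0.047 0 -0.0005 0" --pt "0.047 0 -0.0005 0" --pt "0.047 0 -0.0005 0"

```text
time: 2.75
position: [0.5269, -0.2127, 0.1451]
tcp_rot: [0.645, 1.569, -0.523]
ft_force: [0.6, 0.4, -0.1]
finger_gap: 0.998
```

Emit:
play_rows --pt "0 0 0 0" --pt "0 0 0 0" --pt "0 0 0 0" --pt "0 0 0 0" --pt "0 0 0 0" --pt "0 0 0 0" --pt "0 0 0 0" --pt "0 0 0 0" --pt "0 0 0 0" --pt "0 0 0 0" --claw 0

```text
time: 3.58
position: [0.5261, -0.2123, 0.1435]
tcp_rot: [-2.225, 1.57, 2.89]
ft_force: [-1.2, 0.4, -0.9]
finger_gap: 0.077
```

```bash
python3 -c "
from h import *
s=r.sense();print(s['time'],s['position'],s['ft_force'],s['finger_gap'])
snap('side','d2.png'); crop('d2.png',300,120,440,300,4,'d2c.png')"
```

```text
3.5833 [ 0.5261 -0.2123  0.1435] [-1.1581  0.4394 -0.9204] 0.07741234653404183
```

View pics/d2c.png

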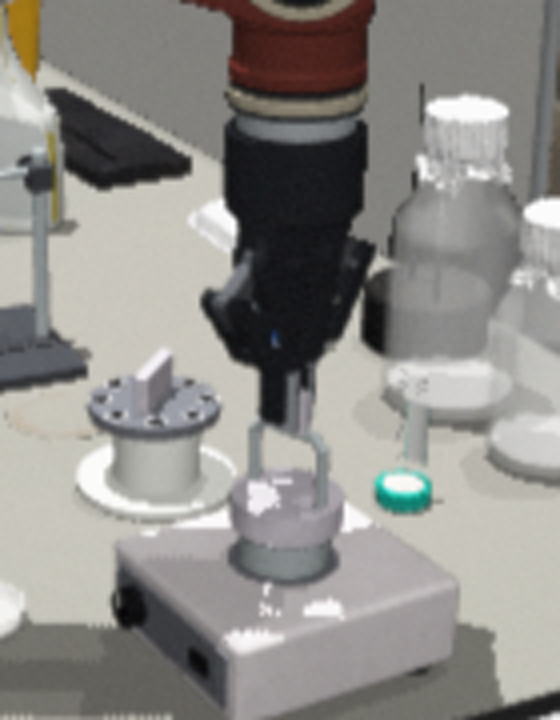

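Emit:
play_rows --pt "-0.008 0 0 0" --pt "-0.016 0 0 0" --pt "-0.024 0 0 0" --pt "-0.035 0 0 0" --pt "-0.05 0 0 0" --pt "-0.065 0 0 0" --pt "-0.065 0 0 0"

```text
time: 4.22
position: [0.5283, -0.2134, 0.2139]
tcp_rot: [0.664, 1.563, -0.503]
ft_force: [0.4, -1.1, -1.3]
finger_gap: 0.074
```

```bash
python3 -c "
from h import *
goto((0.37,0.26,0.21),-6)
snap('scene','s3.png'); crop('s3.png',230,130,450,310,3.6,'s3c.png')"
```

```text
pos [ 0.5283 -0.2134  0.2139] yaw 23.11 shift [ 0.001   0.0402 -0.4976] turn 29.11 xdir [ 0.007  -0.0038 -1.    ]
```

View pics/s3c.png

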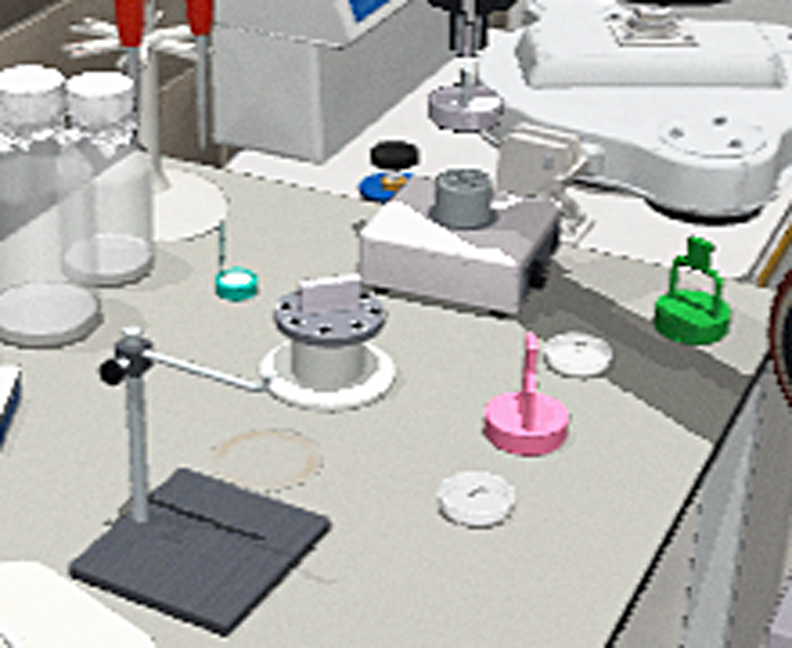

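Emit:
play_rows --pt "0 0.001 -0.02 2" --pt "0 0.003 -0.06 6" --pt "0 0.004 -0.1 10" --pt "0 0.006 -0.14 14" --pt "0 0.007 -0.18 18" --pt "0 0.009 -0.22 22" --pt "0 0.01 -0.26 26" --pt "0 0.012 -0.3 29" --pt "0 0.013 -0.34 29" --pt "0 0.015 -0.38 29" --pt "0 0.016 -0.42 29" --pt "0 0.017 -0.442 29"

```text
time: 5.27
position: [0.3663, 0.2036, 0.208]
tcp_rot: [-2.317, 1.569, 2.295]
ft_force: [0.4, -0.9, -0.4]
finger_gap: 0.08
```

Emit:
play_rows --pt "0 0 0 0" --pt "0 0 0 0" --pt "0 0 0 0"

```text
time: 5.52
position: [0.3684, 0.2005, 0.2081]
tcp_rot: [-0.57, 1.57, -2.243]
ft_force: [-0.3, 0.3, -1.2]
finger_gap: 0.08
```

```bash
python3 -c "
from h import *
goto((0.37,0.26,0.21),-6)
snap('wrist','w4.png');crop('w4.png',0,0,640,400,1.25,'w4b.png')
snap('scene','s4.png'); crop('s4.png',230,130,450,310,3.6,'s4c.png')
crop('w4.png',320,0,600,220,2.8,'w4c.png')"
```

```text
pos [0.3684 0.2005 0.2081] yaw -5.89 shift [-0.0019 -0.0045 -0.0594] turn 0.11 xdir [-0.0006 -0.0007 -1.    ]
```

View pics/w4b.png

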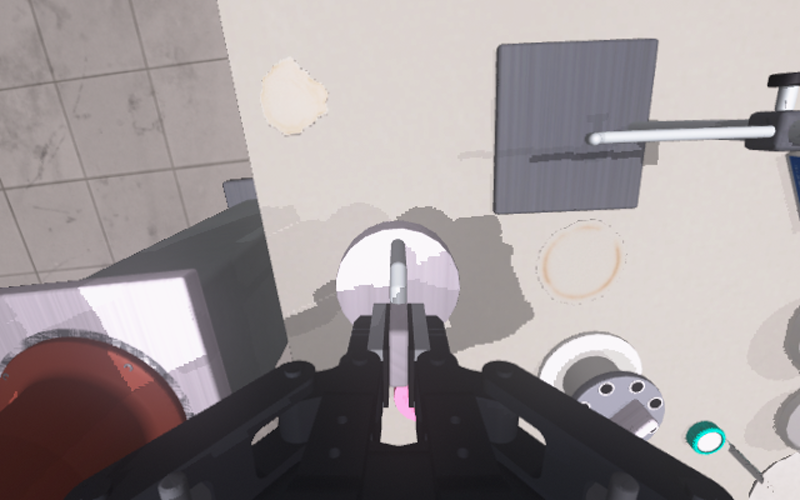

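View pics/s4c.png

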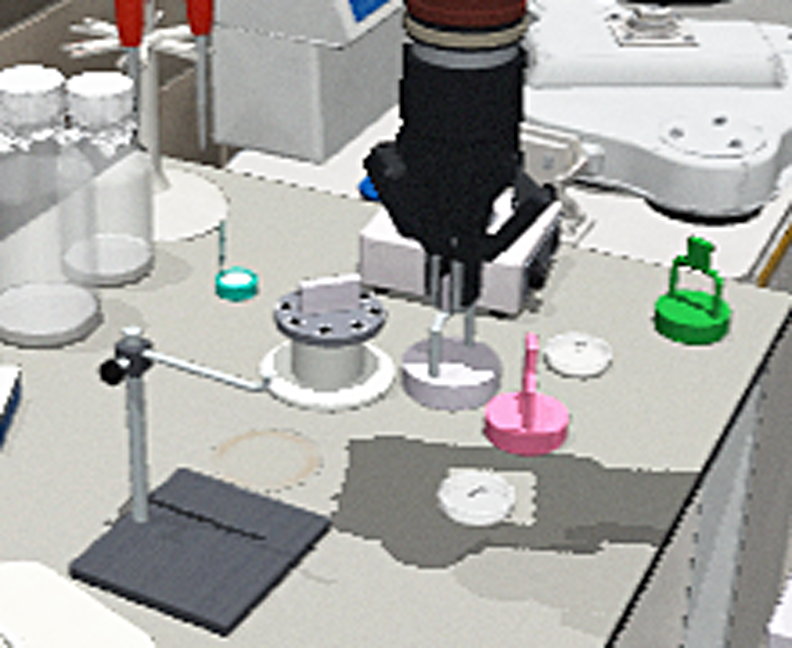

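View pics/w4c.png

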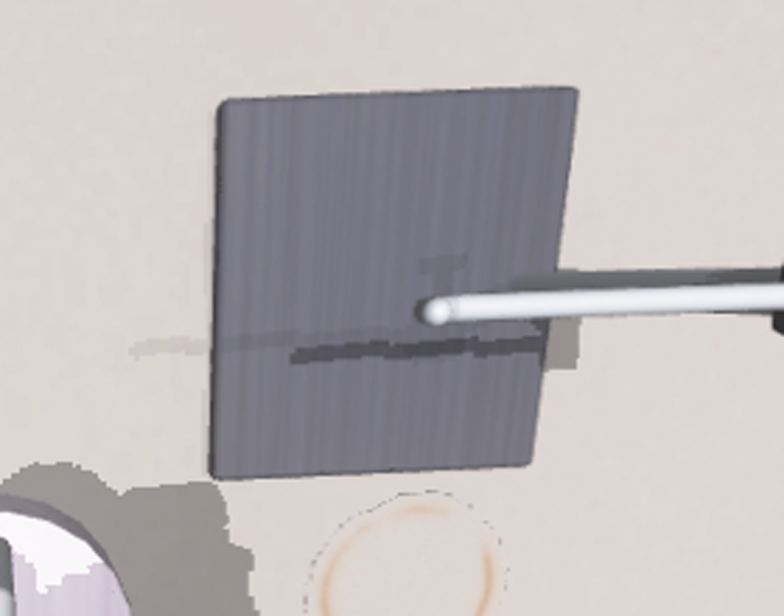

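```bash
python3 -c "
from h import *
T=tpose()
V=lambda u,v:(320+u/2.8,v/2.8)
print('tip',atz('wrist',V(432,311),.164,T))
a=atz('wrist',V(470,308.5),.15,T);b=atz('wrist',V(770,297),.15,T);print('rod',a,b,np.degrees(np.arctan2(*(b-a)[[1,0]])))
for p in [(222,102),(578,90),(530,466),(212,477)]: print(atz('wrist',V(*p),.012,T))
# loop/tab in picture
print('saddle from base:')
"
```

```text
tip [0.4682 0.2644 0.164 ]
rod [0.4837 0.2631 0.15  ] [0.5535 0.2593 0.15  ] -3.1351016986215896
[0.4638 0.333  0.012 ]
[0.592  0.3253 0.012 ]
[0.5845 0.1882 0.012 ]
[0.4559 0.1966 0.012 ]
saddle from base:
```

```bash
python3 -c "
from h import *
goto((0.405,0.268,0.180),-3.3)"
```

```text
pos [0.3688 0.2    0.2083] yaw -6.0 shift [ 0.0283  0.0289 -0.0714] turn -2.7 xdir [-0.0004 -0.0004 -1.    ]
```

Emit:
play_rows --pt "0.01 0.01 -0.025 -1" --pt "0.02 0.02 -0.05 -2" --pt "0.028 0.029 -0.071 -2.7" --pt "0.028 0.029 -0.071 -2.7" --pt "0.028 0.029 -0.071 -2.7" --pt "0.028 0.029 -0.071 -2.7"

```text
time: 6.12
position: [0.4049, 0.2675, 0.1806]
tcp_rot: [-0.635, 1.57, -2.263]
ft_force: [0.3, -0.3, -0.8]
finger_gap: 0.08
```

```bash
python3 -c "
from h import *
goto((0.512,0.2617,0.180),-3.3)
snap('wrist','w5.png');snap('scene','s5.png'); snap('side','d5.png')
crop('w5.png',200,60,520,300,2.5,'w5c.png');crop('s5.png',240,180,420,300,4.4,'s5c.png');crop('d5.png',200,100,400,250,4,'d5c.png')"
```

```text
pos [0.4049 0.2675 0.1806] yaw -3.29 shift [ 0.0005  0.1072 -0.0003] turn 0.01 xdir [-0.0005 -0.0006 -1.    ]
```

View pics/w5c.png

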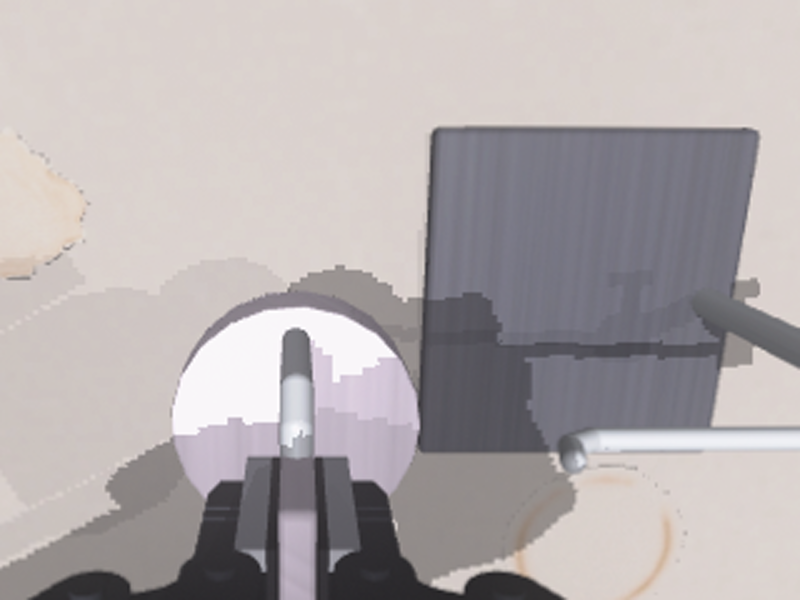

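View pics/s5c.png

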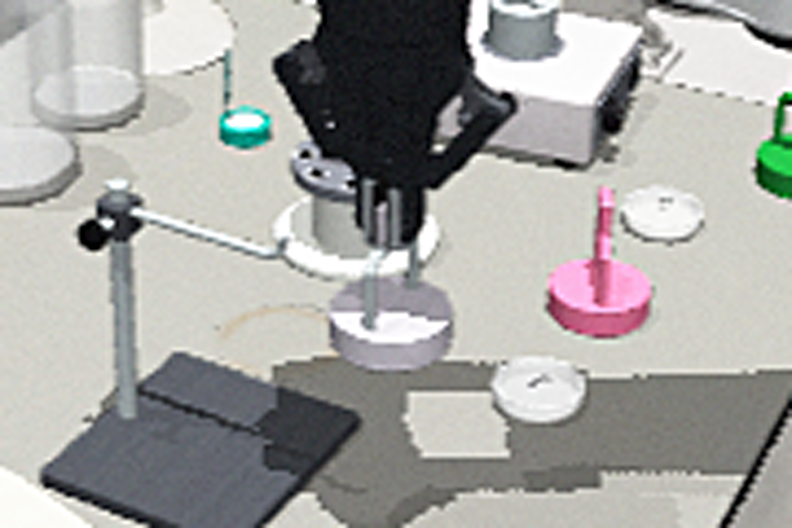

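View pics/d5c.png

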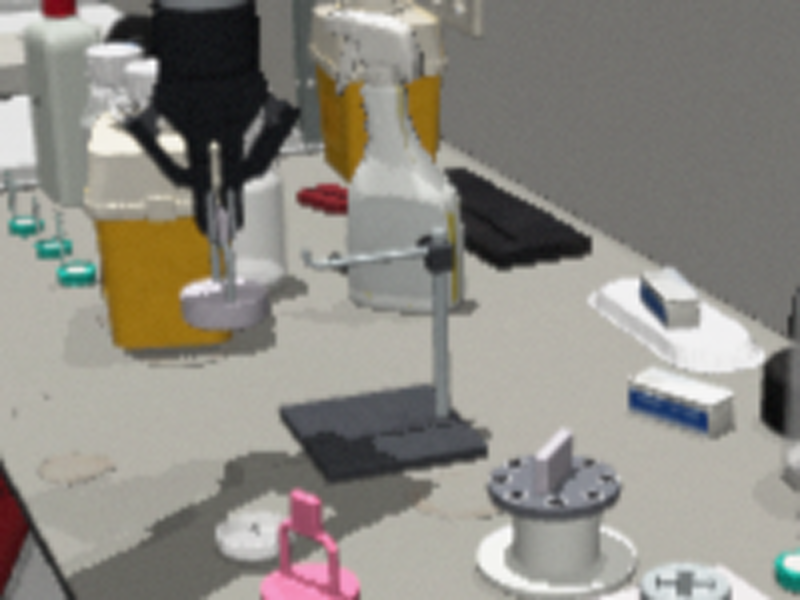

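```bash
python3 -c "
from h import *
T=tpose()
w=(200+573/2.5,60+440/2.5)
print(atz('wrist',w,.165,T), atz('wrist',w,.160,T))
print(tri([('scene',(240+281/4.4,180+240/4.4)),('side',(200+308/4,100+252/4)),('wrist',w,T)]))
a=atz('wrist',(200+600/2.5,60+440/2.5),.15,T);b=atz('wrist',(200+790/2.5,60+439/2.5),.15,T);print(a,b)
X=[.405,.2675,.118+.056+.007]
print(proj('side',[X,[.405,.2675,.118]]),'crop',(proj('side',[X,[.405,.2675,.118]])-[200,100])*4)
print((proj('scene',[X,[.405,.2675,.118]])-[240,180])*4.4)
"
```

```text
[0.4683 0.271  0.165 ] [0.4702 0.2686 0.16  ]
(array([0.4723, 0.2642, 0.1583]), [np.float64(0.0031870438524281165), np.float64(0.0033942489989127475), np.float64(0.0033300346092409406)])
[0.4806 0.2635 0.15  ] [0.5286 0.2608 0.15  ]
[[253.6606 158.816 ]
 [255.0521 178.8757]] crop [[214.6422 235.2638]
 [220.2085 315.5027]]
[[387.9994 238.2084]
 [385.8519 341.2642]]
```

Emit:
play_rows --pt "0.0005 0.015 0 0" --pt "0.0005 0.03 0 0" --pt "0.0005 0.045 0 0" --pt "0.0005 0.06 0 0" --pt "0.0005 0.06 0 0" --pt "0.0005 0.06 0 0"

```text
time: 6.77
position: [0.4647, 0.2646, 0.1806]
tcp_rot: [2.516, 1.571, 0.888]
ft_force: [-0.1, 0.2, -1.7]
finger_gap: 0.079
```

```bash
python3 -c "
from h import *
goto((0.512,0.2617,0.180),-3.3); print(r.sense()['ft_force'])
snap('wrist','w6.png');snap('scene','s6.png'); snap('side','d6.png')
crop('w6.png',200,60,520,300,2.5,'w6c.png');a=cv2.resize(cv2.imread('pics/s6.png')[180:300,240:360],(480,480));b=cv2.resize(cv2.imread('pics/d6.png')[100:200,240:340],(480,480));cv2.imwrite('pics/m6.png',cv2.resize(np.hstack([a,b]),(800,400)))"
```

```text
pos [0.4647 0.2646 0.1806] yaw -3.27 shift [0.0006 0.0474 0.0002] turn 0.03 xdir [ 0.0002  0.0002 -1.    ]
[-0.0516  0.2395 -1.67  ]
```

View pics/w6c.png

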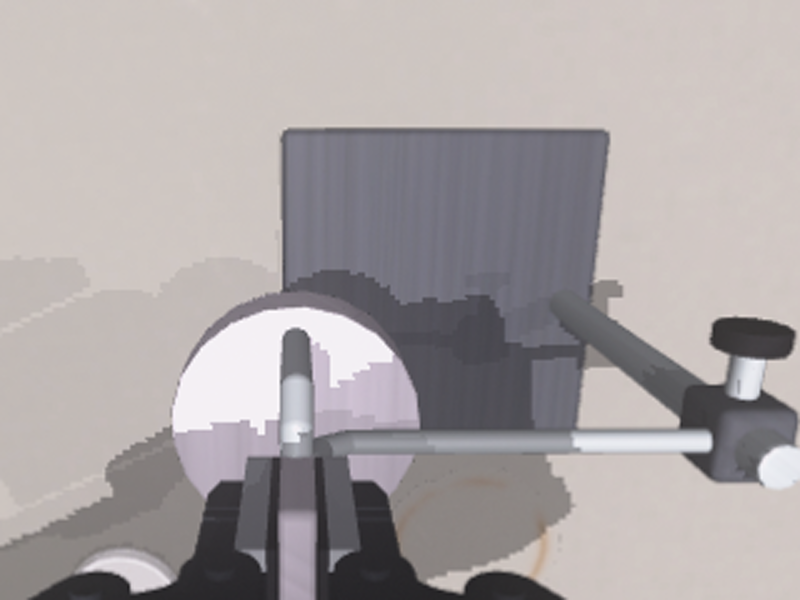

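View pics/m6.png

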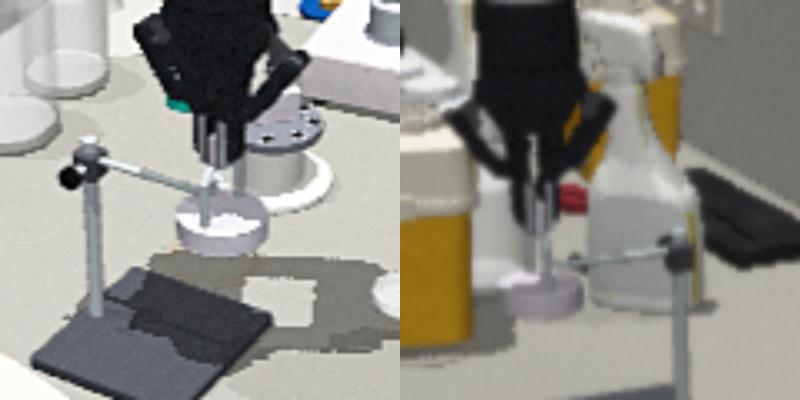

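Emit:
play_rows --pt "0.0005 0.01 0 0" --pt "0.0005 0.02 0 0" --pt "0.0005 0.03 0 0" --pt "0.0005 0.041 0 0" --pt "0.0005 0.041 0 0" --pt "0.0005 0.041 0 0"

```text
time: 7.42
position: [0.5062, 0.2627, 0.1795]
tcp_rot: [-1.255, 1.57, -2.882]
ft_force: [0.2, 0.0, 0.1]
finger_gap: 0.073
```

Emit:
play_rows --pt "0.006 0 0 0" --pt "0.012 0 0 0" --pt "0.016 0 0 0" --pt "0.018 0 0 0" --pt "0.018 0 0 0" --pt "0.018 0 0 0"

```text
time: 7.92
position: [0.5052, 0.2629, 0.1614]
tcp_rot: [-1.207, 1.57, -2.834]
ft_force: [-0.4, -1.0, 0.2]
finger_gap: 0.083
```

```bash
python3 -c "
from h import *
goto((0.506,0.262,0.159),-3.3); print(r.sense()['ft_force'])
snap('wrist','w7.png');snap('scene','s7.png'); snap('side','d7.png')
crop('w7.png',200,60,520,300,2.5,'w7c.png');a=cv2.resize(cv2.imread('pics/s7.png')[180:300,240:360],(480,480));b=cv2.resize(cv2.imread('pics/d7.png')[100:200,240:340],(480,480));cv2.imwrite('pics/m7.png',cv2.resize(np.hstack([a,b]),(800,400)))"
```

```text
pos [0.5052 0.2629 0.1614] yaw -3.19 shift [0.0024 0.0009 0.0008] turn 0.11 xdir [-0.0005 -0.0002 -1.    ]
[-0.3558 -0.9917  0.2164]
```

View pics/w7c.png

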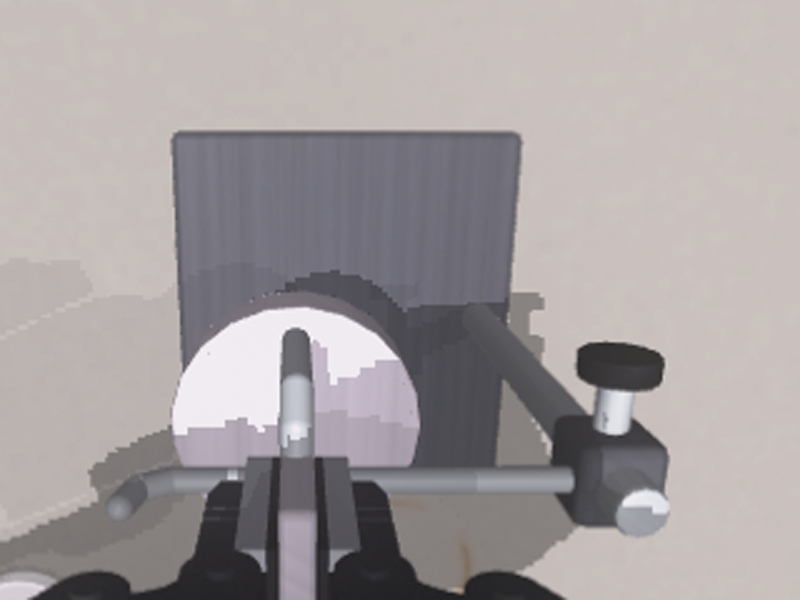

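View pics/m7.png

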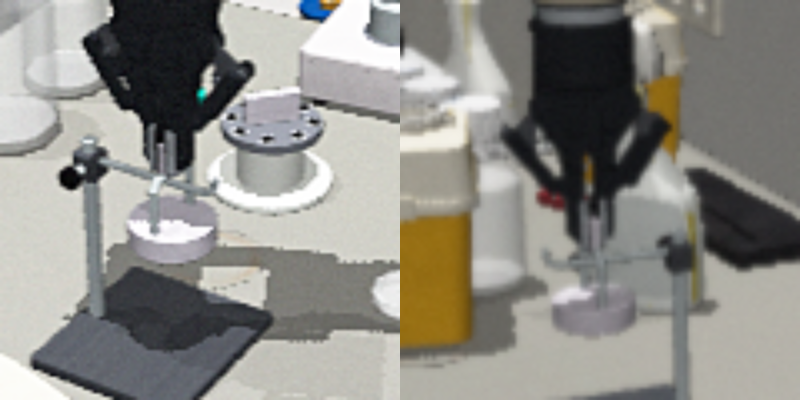

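Emit:
play_rows --pt "0.0005 0 0 0" --pt "0.001 0 0 0" --pt "0.0015 0 0 0" --pt "0.002 0 0 0" --pt "0.002 0 0 0"

```text
time: 8.48
position: [0.5054, 0.2628, 0.1595]
tcp_rot: [-1.151, 1.57, -2.778]
ft_force: [-0.3, 0.1, -1.1]
finger_gap: 0.079
```

Emit:
play_rows --pt "0.0007 0 0 0" --pt "0.0014 0 0 0" --pt "0.002 0 0 0" --pt "0.002 0 0 0" --pt "0.002 0 0 0"

```text
time: 8.9
position: [0.5056, 0.2629, 0.158]
tcp_rot: [2.023, 1.57, 0.396]
ft_force: [-1.1, 0.4, 1.6]
finger_gap: 0.081
```

Emit:
play_rows --pt "0 0 0 0" --pt "0 0 0 0" --pt "0 0 0 0" --pt "0 0 0 0" --pt "0 0 0 0" --pt "0 0 0 0" --claw 0.3

```text
time: 9.4
position: [0.5055, 0.2628, 0.1576]
tcp_rot: [-0.74, 1.571, -2.367]
ft_force: [-0.5, -0.1, 0.1]
finger_gap: 0.295
```

```bash
python3 -c "
from h import *
goto((0.506,0.262,0.159),-3.3); print(r.sense()['ft_force'],r.sense()['finger_gap'])
snap('wrist','w8.png');snap('scene','s8.png'); snap('side','d8.png')
crop('w8.png',200,60,520,300,2.5,'w8c.png');a=cv2.resize(cv2.imread('pics/s8.png')[180:300,240:360],(480,480));b=cv2.resize(cv2.imread('pics/d8.png')[100:200,240:340],(480,480));cv2.imwrite('pics/m8.png',cv2.resize(np.hstack([a,b]),(800,400)))"
```

```text
pos [0.5055 0.2628 0.1576] yaw -3.2 shift [-0.0014  0.0006  0.0008] turn 0.1 xdir [-0.0001 -0.0001 -1.    ]
[-0.5276 -0.1182  0.1218] 0.29478764494082504
```

View pics/w8c.png

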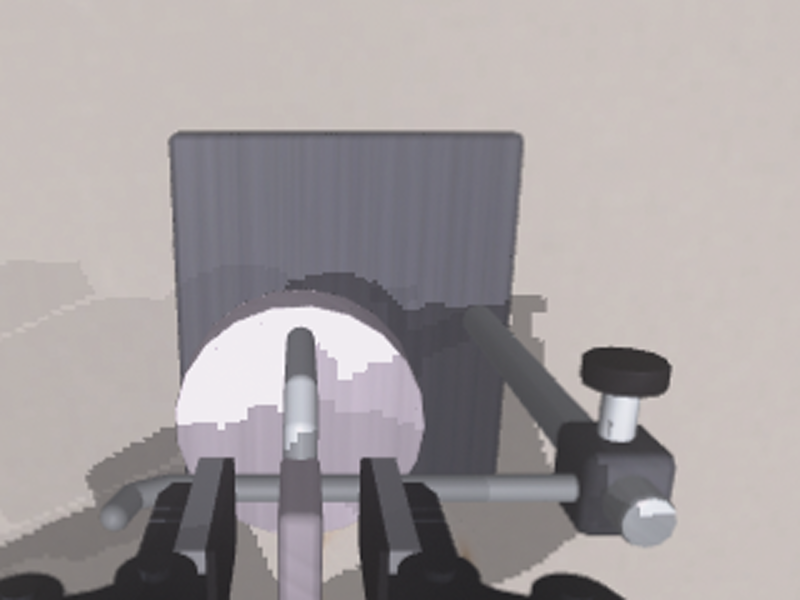

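View pics/m8.png

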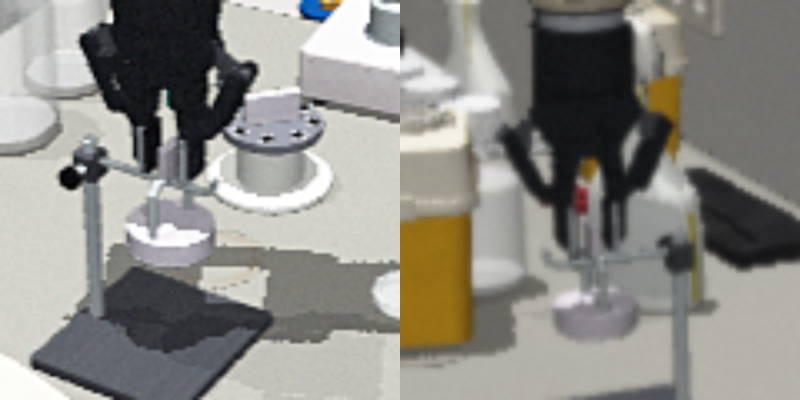

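Cover hangs free between the fingers. Lift straight up, then head to the rotor, above it and looking at it.

Emit:
play_rows --pt "-0.01 0 0 0" --pt "-0.03 0 0 0" --pt "-0.055 0 0 0" --pt "-0.085 0 0 0" --pt "-0.11 0 0 0" --pt "-0.12 0 0 0" --pt "-0.12 0 0 0"

```text
time: 10.13
position: [0.507, 0.2635, 0.2821]
tcp_rot: [1.98, 1.564, 0.353]
ft_force: [-0.1, -0.2, 0.0]
finger_gap: 0.299
```

```bash
python3 -c "
from h import *
snap('scene','s9.png');crop('s9.png',240,180,400,300,5,'s9c.png')
# rotor bar dir 42.6 (measured); tool y should be perpendicular -47.4
goto((0.5485,0.006,0.20),-47.4)
goto((0.5485,0.006,0.20),132.6); print(r.sense()['q'])"
```

```text
pos [0.5061 0.2631 0.2792] yaw -3.2 shift [0.079  0.0565 0.2544] turn 44.2 xdir [ 0.0028  0.001  -1.    ]
pos [0.5061 0.2631 0.2792] yaw -3.2 shift [0.079  0.0565 0.2544] turn -135.8 xdir [ 0.0028  0.001  -1.    ]
[ 0.349  -0.1033  1.6868 -0.      1.5551  0.4048]
```

View pics/s9c.png

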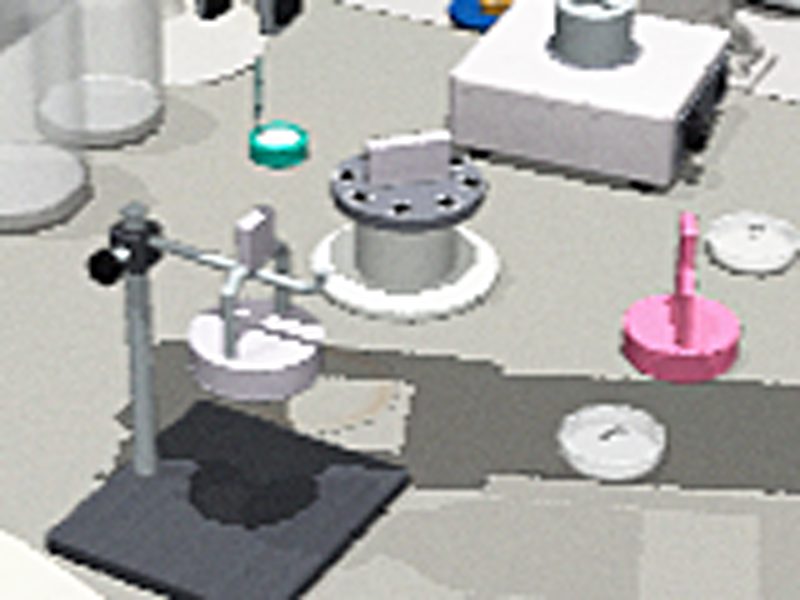

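Emit:
play_rows --pt "0.0 0.01 0.03 7" --pt "0.0 0.02 0.07 14" --pt "0.0 0.03 0.11 21" --pt "0.02 0.04 0.15 28" --pt "0.04 0.05 0.19 35" --pt "0.06 0.056 0.23 42" --pt "0.076 0.056 0.254 44" --pt "0.076 0.056 0.254 44" --pt "0.076 0.056 0.254 44" --pt "0.076 0.056 0.254 44" --claw 1

```text
time: 11.02
position: [0.5464, 0.0064, 0.2]
tcp_rot: [-1.063, 1.568, 2.826]
ft_force: [-0.0, 0.6, -0.3]
finger_gap: 0.999
```

```bash
python3 -c "
from h import *
goto((0.5485,0.006,0.07),-47.4)
snap('wrist','w10.png');crop('w10.png',0,0,640,400,1.25,'w10b.png');crop('w10.png',220,80,420,260,4,'w10c.png')"
```

```text
pos [0.5464 0.0064 0.2   ] yaw -47.21 shift [ 0.13    0.0021 -0.0014] turn 0.19 xdir [-0.0027  0.0009 -1.    ]
```

View pics/w10b.png

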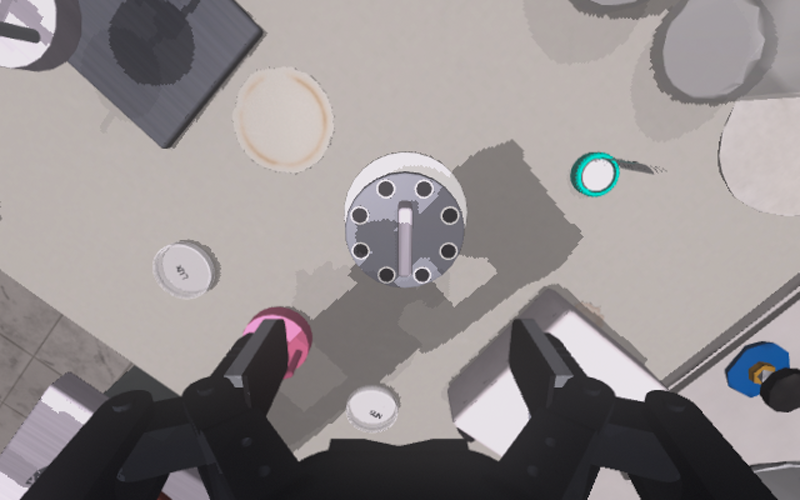

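View pics/w10c.png

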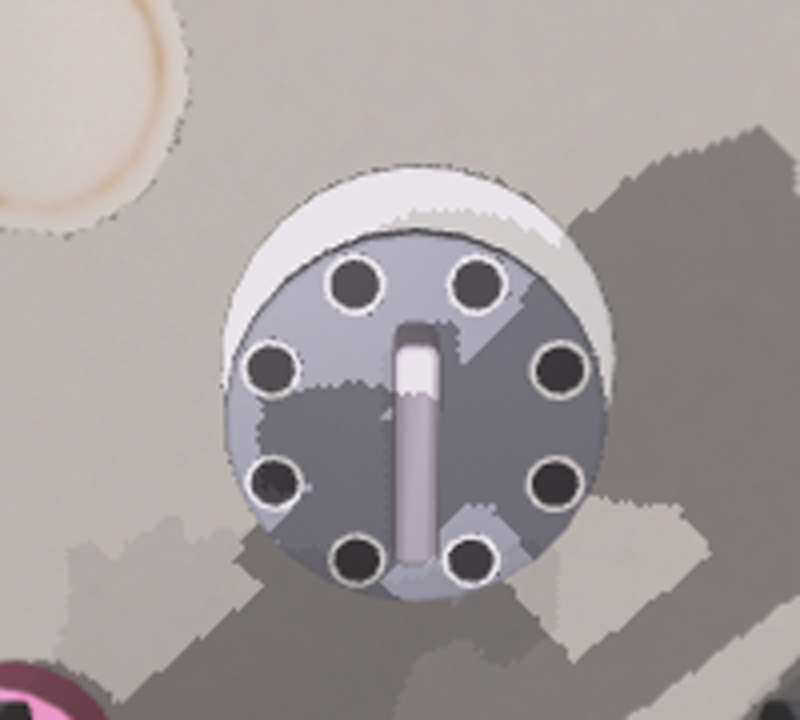

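```bash
python3 -c "
from h import *
T=tpose()
V=lambda u,v:(220+u/4,80+v/4)
a=atz('wrist',V(417.5,347),.094,T);b=atz('wrist',V(415.5,566),.094,T);print('bar',a,b,(a+b)/2,np.linalg.norm(a-b),np.degrees(np.arctan2(*(b-a)[[1,0]])))
print('disc',atz('wrist',V(418,415),.066,T)); print(r.sense()['time'])
goto((a+b)/2*[1,1,0]+[0,0,.07],-47.4)
"
```

```text
bar [0.5698 0.023  0.094 ] [ 0.5342 -0.0099  0.094 ] [0.552  0.0065 0.094 ] 0.04847941397765655 -137.24962976642135
disc [0.5543 0.0076 0.066 ]
11.0667
pos [0.547  0.0069 0.2011] yaw -47.14 shift [ 0.1311  0.0039 -0.0034] turn 0.26 xdir [-0.0008  0.0005 -1.    ]
```

Emit:
play_rows --pt "0.03 0.0035 -0.003 0.2" --pt "0.06 0.0035 -0.003 0.2" --pt "0.06 0.0035 -0.003 0.2" --pt "0.06 0.0035 -0.003 0.2"

```text
time: 11.4
position: [0.5507, 0.007, 0.1405]
tcp_rot: [-0.902, 1.567, 2.986]
ft_force: [-0.5, -0.8, 1.0]
finger_gap: 0.998
```

```bash
python3 -c "
from h import *
goto((0.5515,0.006,0.07),-47.25)
snap('wrist','w11.png');crop('w11.png',220,80,420,280,4,'w11c.png')"
```

```text
pos [0.5507 0.007  0.1405] yaw -47.27 shift [ 0.0705  0.0015 -0.0001] turn -0.02 xdir [-0.0034  0.0005 -1.    ]
```

View pics/w11c.png

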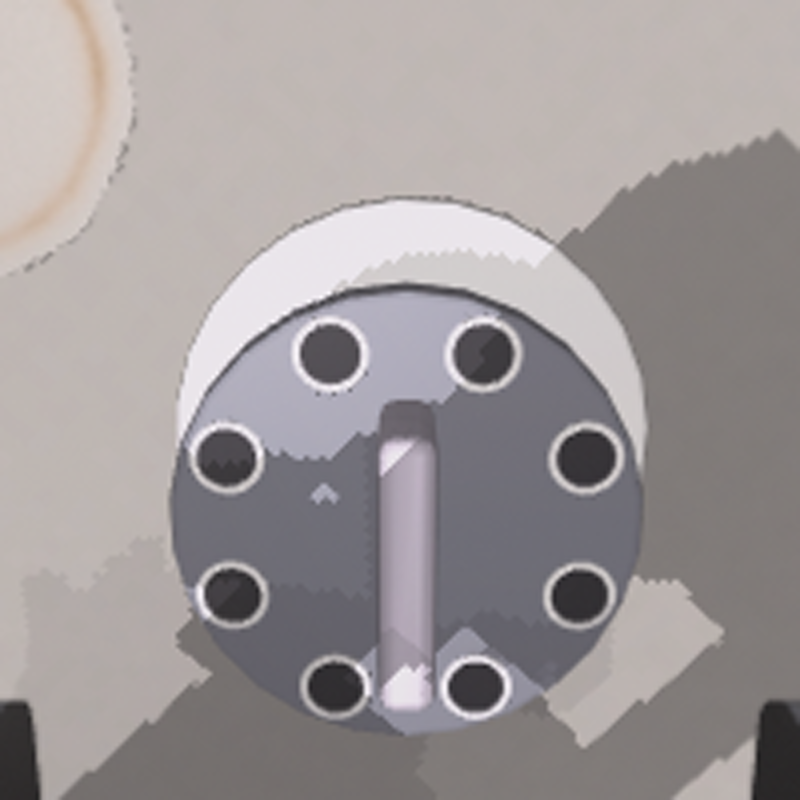

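```bash
python3 -c "
from h import *
T=tpose()
V=lambda u,v:(220+u/4,80+v/4)
for z in (.092,.094):
  a=atz('wrist',V(408.5,440),z,T);b=atz('wrist',V(406,710),z,T);print('bar',a,b,(a+b)/2,np.linalg.norm(a-b),np.degrees(np.arctan2(*(b-a)[[1,0]])))
H=[(330,354),(483,353),(585,458),(580,597),(474,688),(335,688),(232,596),(227,459)]
for z in (.066,.063): 
  P=np.array([atz('wrist',V(*h),z,T) for h in H]);print(P.mean(0),(np.linalg.norm(P-P.mean(0),axis=1)))
goto((0.5515,0.006,0.07),-47.25); print(T[:3,0])
"
```

```text
bar [0.5706 0.0217 0.092 ] [ 0.5342 -0.0115  0.092 ] [0.5524 0.0051 0.092 ] 0.04926116064235677 -137.52656976698782
bar [0.571  0.0221 0.094 ] [ 0.535  -0.0108  0.094 ] [0.553  0.0057 0.094 ] 0.04875297367961394 -137.5265697669877
[0.5523 0.005  0.066 ] [0.0364 0.0366 0.0361 0.0365 0.0362 0.0363 0.0363 0.0361]
[0.5515 0.0042 0.063 ] [0.0369 0.0371 0.0366 0.037  0.0367 0.0368 0.0368 0.0366]
pos [0.5521 0.0066 0.1426] yaw -47.3 shift [0.0726 0.     0.0009] turn -0.05 xdir [ 0.0005  0.0001 -1.    ]
[ 0.0005  0.0001 -1.    ]
```

Emit:
play_rows --pt "0.02 0.001 0.001 0" --pt "0.045 0.001 0.001 0" --pt "0.06 0.001 0.001 0" --pt "0.071 0.001 0.001 0" --pt "0.071 0.001 0.001 0" --pt "0.071 0.001 0.001 0" --pt "0.071 0.001 0.001 0"

```text
time: 12.03
position: [0.5533, 0.0042, 0.0729]
tcp_rot: [2.278, 1.567, -0.12]
ft_force: [0.4, 0.2, 0.2]
finger_gap: 0.998
```

Emit:
play_rows --pt "0 0 0 0" --pt "0 0 0 0" --pt "0 0 0 0" --pt "0 0 0 0" --pt "0 0 0 0" --pt "0 0 0 0" --pt "0 0 0 0" --pt "0 0 0 0" --pt "0 0 0 0" --claw 0

```text
time: 12.78
position: [0.5517, 0.0042, 0.0707]
tcp_rot: [-1.228, 1.571, 2.657]
ft_force: [-1.6, 0.4, 1.2]
finger_gap: 0.1
```

```bash
python3 -c "
from h import *
goto((0.5515,0.006,0.07),-47.25); print(r.sense()['ft_force'])
snap('wrist','w12.png');crop('w12.png',200,60,520,300,2.5,'w12c.png')"
```

```text
pos [0.5517 0.0042 0.0707] yaw -47.4 shift [ 0.0007 -0.0014 -0.001 ] turn -0.15 xdir [-0.0002  0.0001 -1.    ]
[-1.5962  0.3803  1.1854]
```

View pics/w12c.png

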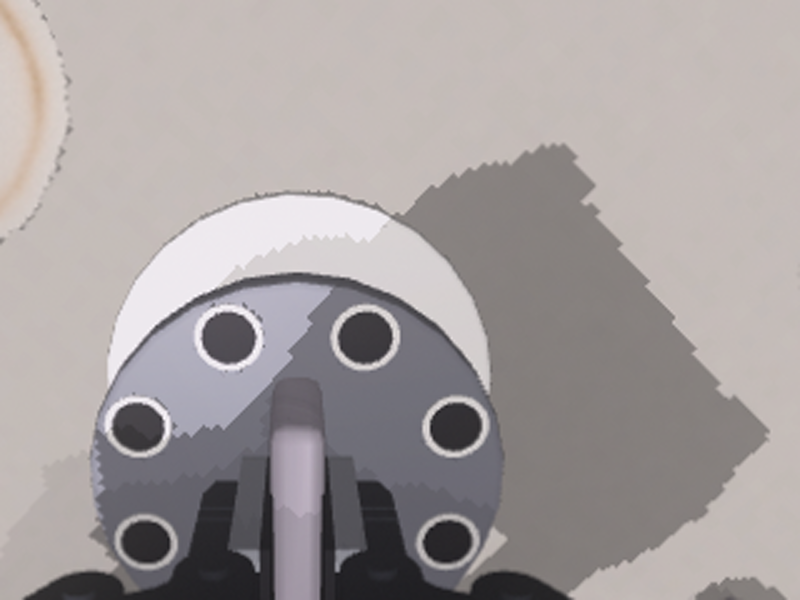

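```bash
cat > fitrot.py <<'E'
from h import *
from scipy.optimize import least_squares
def fit(px,ids,R=None):
    # holes at angle 22.5+45*i about tool +x, unknown centre (y,z), ang, height x, radius
    c=eyes.calibration('wrist');Tc=c['tool_from_camera'];I=np.linalg.inv(Tc)
    px=np.array(px,float)
    def res(p,Rr):
        y,z,a,x=p[:4]
        th=np.radians(22.5+45*np.array(ids))+a
        X=np.c_[np.full(len(th),x),y+Rr*np.cos(th),z+Rr*np.sin(th)]
        q=cv2.projectPoints(X,cv2.Rodrigues(I[:3,:3])[0],I[:3,3],c['camera_matrix'],np.array([c['k1'],0,0,0,0.]))[0][:,0]
        return (q-px).ravel()
    s=least_squares(lambda p:res(p,R),[0,0,0,0.004]); return s.x, np.sqrt((s.fun**2).mean())
E
python3 -c "
from fitrot import *
V=lambda u,v:(200+u/2.5,60+v/2.5)
# tool y = image right, tool z = image down; angle from +y toward +z => image clockwise from right
pts=[V(446,542),V(147,542),V(137,427),V(228,337),V(365,337),V(455,427)]
ids=[0,3,4,5,6,7]
for R in (.0355,.036,.0363,.037):
  x,e=fit(pts,ids,R); print(R,x[:2],np.degrees(x[2]),x[3],e)
"
```

```text
0.0355 [-0.0009 -0.0018] -0.08381536228438434 0.003472711631659649 0.24837430183871517
0.036 [-0.0009 -0.0007] -0.08381536538421781 0.005538987917135814 0.2483743018386952
0.0363 [-0.0009 -0.    ] -0.08381536795781394 0.006778753684931838 0.24837430183870757
0.037 [-0.0009  0.0015] -0.08381536400174486 0.009671540481320242 0.2483743018387049
```

Emit:
play_rows --pt "-0.01 0 0 0" --pt "-0.02 0 0 0" --pt "-0.035 0 0 0" --pt "-0.05 0 0 0" --pt "-0.07 0 0 0" --pt "-0.09 0 0 0" --pt "-0.11 0 0 0" --pt "-0.125 0 0 0" --pt "-0.125 0 0 0" --pt "-0.125 0 0 0"

```text
time: 13.67
position: [0.5524, 0.0041, 0.1972]
tcp_rot: [2.26, 1.568, -0.138]
ft_force: [0.1, -1.0, -2.5]
finger_gap: 0.109
```

```bash
python3 -c "
from h import *
goto((0.46,-0.274,0.20),-47.25); print(r.sense()['ft_force'],r.sense()['finger_gap'])"
```

```text
pos [0.5524 0.0041 0.1972] yaw -47.4 shift [-0.0029  0.1422  0.2563] turn -0.15 xdir [ 0.003  -0.0004 -1.    ]
[ 0.0666 -1.0352 -2.5324] 0.108624516904313
```

Weight of the rotor shows (-2.5 N). Moving to view the hub.

Emit:
play_rows --pt "0 0.015 0.027 0" --pt "0 0.03 0.054 0" --pt "0 0.046 0.083 0" --pt "0 0.062 0.112 0" --pt "0 0.08 0.144 0" --pt "0 0.1 0.18 0" --pt "0 0.12 0.216 0" --pt "0 0.135 0.245 0" --pt "0 0.142 0.256 0" --pt "0 0.142 0.256 0" --pt "0 0.142 0.256 0" --pt "0 0.142 0.256 0"

```text
time: 14.67
position: [0.4594, -0.2723, 0.1946]
tcp_rot: [-1.776, 1.569, 2.11]
ft_force: [-0.6, -0.0, -2.4]
finger_gap: 0.102
```

```bash
python3 -c "
from h import *
goto((0.46,-0.274,0.20),-47.25); print(r.sense()['ft_force'],r.sense()['finger_gap'])
snap('wrist','w13.png');crop('w13.png',0,0,640,400,1.25,'w13b.png');crop('w13.png',240,20,400,160,5,'w13c.png')"
```

```text
pos [ 0.4594 -0.2723  0.1946] yaw -47.35 shift [-0.0054  0.0016  0.0007] turn -0.1 xdir [-0.001   0.0017 -1.    ]
[-0.6052 -0.0166 -2.3694] 0.10201515426571171
```

View pics/w13b.png

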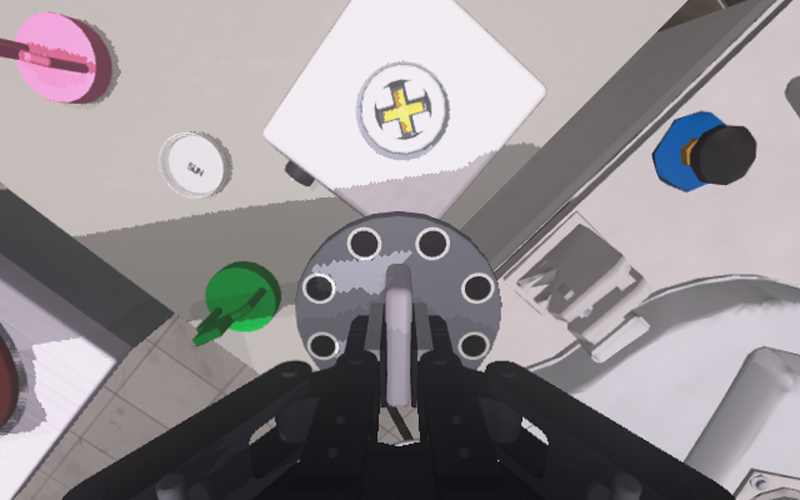

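View pics/w13c.png

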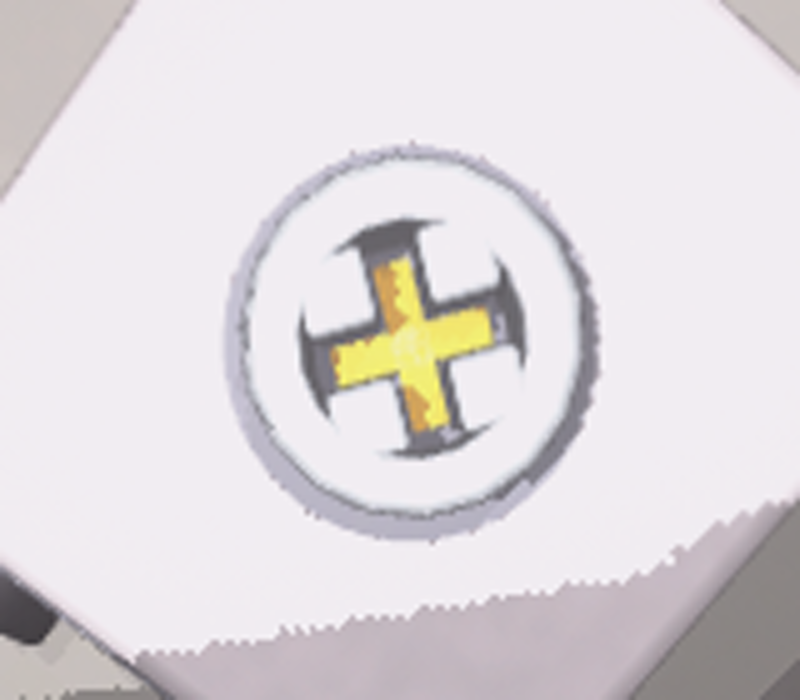

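```bash
python3 -c "
from h import *
crop('w13.png',285,48,360,125,9,'w13d.png')
im=cv2.imread('pics/w13.png')[60:112,298:348];print(im.shape)"
```

```text
(52, 50, 3)
```

View pics/w13d.png

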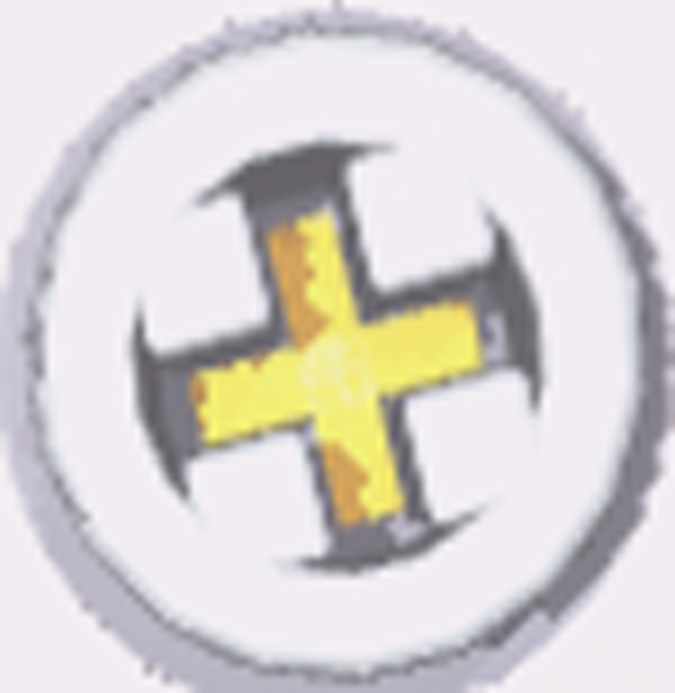

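```bash
cat > fithub.py <<'E'
from fitrot import *
def hubfit(E,x,guess):
    # E: list of (axis, sign, [pixels]); work in tool frame plane tool-x = x
    c=eyes.calibration('wrist');Tc=c['tool_from_camera']
    def tp(uv):
        o,d=ray('wrist',uv,np.eye(4)); return (o+d*(x-o[0])/d[0])[1:]
    Q=[(a,s,np.array([tp(p) for p in ps])) for a,s,ps in E]
    def res(p):
        y,z,th,w=p; u=np.array([np.cos(th),np.sin(th)]);v=np.array([-np.sin(th),np.cos(th)]); out=[]
        for a,s,P in Q:
            n=v if a=='h' else u
            out+=list((P-[y,z])@n-s*w)
        return out
    s=least_squares(res,guess); return s.x,np.sqrt((s.fun**2).mean())
E
cat > f13.py <<'E'
from fithub import *
V=lambda u,v:(285+u/9,48+v/9)
L=lambda *ps:[V(*p) for p in ps]
E=[('v',-1,L((240,200),(268,318))),('v',1,L((350,180),(367,288))),('v',-1,L((314,440),(335,540))),('v',1,L((409,402),(430,508))),
('h',-1,L((155,355),(262,330))),('h',-1,L((378,291),(488,263))),('h',1,L((198,458),(303,430))),('h',1,L((414,394),(522,368)))]
import sys
for xx in (.0966,.0986,.1006):
    x,e=hubfit(E,xx,[0,-.09,-.2,.004]); print(xx,x[:2],np.degrees(x[2]),x[3],e)
T=tpose(); print(T[:3,3])
R=[V(345,25),V(40,370),V(642,330),V(340,675)]
E
python3 f13.py
```

```text
0.0966 [ 0.0021 -0.0885] -15.762050901576172 0.004243764963422011 0.0003073400233644065
0.0986 [ 0.0021 -0.0886] -15.762050899297117 0.0042791545832123745 0.0003099029943748015
0.1006 [ 0.0021 -0.0887] -15.762050901866019 0.004314544203023151 0.00031246596538519333
[ 0.4596 -0.2721  0.1949]
```

Emit:
play_rows --pt "0 0.008 -0.001 -5" --pt "0 0.016 -0.003 -10" --pt "0 0.0255 -0.004 -15.8" --pt "0 0.0255 -0.004 -15.8" --pt "0 0.0255 -0.004 -15.8" --pt "0 0.0255 -0.004 -15.8" --pt "0 0.0255 -0.004 -15.8" --pt "0 0.0255 -0.004 -15.8"

```text
time: 15.38
position: [0.4795, -0.2891, 0.1956]
tcp_rot: [-1.909, 1.571, 2.251]
ft_force: [-0.3, -1.4, -2.0]
finger_gap: 0.103
```

```bash
python3 -c "
from h import *
s=r.sense()
snap('wrist','w14.png');snap('scene','s14.png');snap('side','d14.png');goto((0.48,-0.288,0.20),-31.6);print(s['position'])
crop('w14.png',285,48,360,125,9,'w14d.png');crop('w14.png',180,140,480,330,2.6,'w14c.png')"
```

```text
pos [ 0.4795 -0.2895  0.1957] yaw -31.62 shift [-0.0043 -0.0004 -0.0016] turn -0.02 xdir [ 0.0001 -0.     -1.    ]
[ 0.4795 -0.2891  0.1956]
```

View pics/w14d.png

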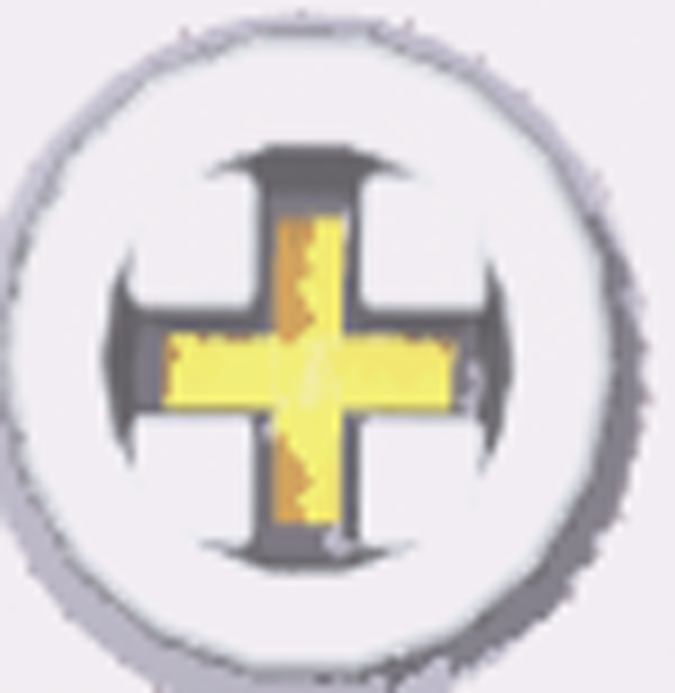

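View pics/w14c.png

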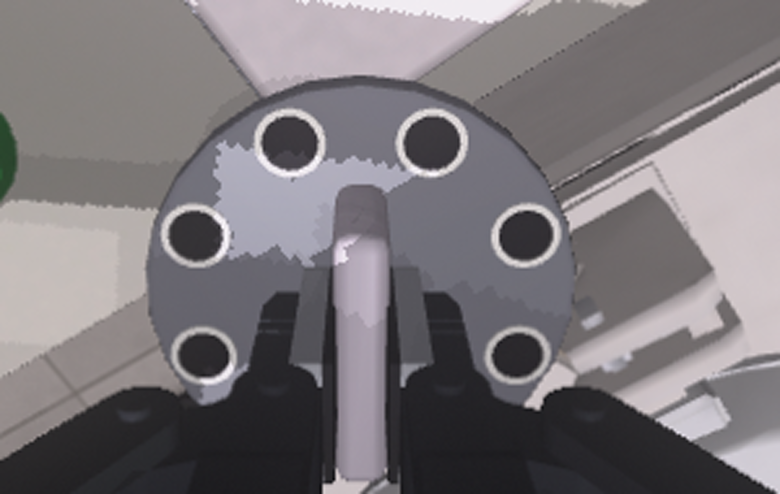

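```bash
python3 -c "
from fithub import *
I4=np.eye(4)
def tx(uv,x):
    o,d=ray('wrist',uv,I4); return (o+d*(x-o[0])/d[0])
for x in (.0987,.0997): print('hub',tx((285+310/9,48+360/9),x))
U=lambda u,v:(180+u/2.6,140+v/2.6)
for x in (-.0233,-.0253): print('bar',x,tx(U(361,239),x),tx(U(361,480),x))
pts=[U(516,354),U(203,354),U(195,235),U(289,143),U(432,143),U(525,235)]
for R in (.0355,.036,.0365):
  x,e=fit(pts,[0,3,4,5,6,7],R); print(R,x[:2],np.degrees(x[2]),x[3],e)
# disc outline top edge & sides
"

```

```text
hub [ 0.0987  0.0001 -0.089 ]
hub [ 0.0997  0.0001 -0.089 ]
bar -0.0233 [-0.0233 -0.0003 -0.0266] [-0.0233 -0.0003  0.0209]
bar -0.0253 [-0.0253 -0.0003 -0.0275] [-0.0253 -0.0003  0.0192]
0.0355 [-0.0005 -0.002 ] 0.009455616129905206 0.003762340546965441 0.17159120601274652
0.036 [-0.0005 -0.0009] 0.009455618342747102 0.005832697161124445 0.17159120601273845
0.0365 [-0.0005  0.0002] 0.009455619237256685 0.007903053781331064 0.17159120601274017
```

Emit:
play_rows --pt "0 0.0005 -0.02 0" --pt "0 0.0005 -0.045 0" --pt "0 0.0005 -0.07 0" --pt "0 0.0005 -0.087 0" --pt "0.015 0.0005 -0.087 0" --pt "0.03 0.0005 -0.087 0" --pt "0.04 0.0005 -0.087 0" --pt "0.04 0.0005 -0.087 0" --pt "0.04 0.0005 -0.087 0" --pt "0.04 0.0005 -0.087 0"

```text
time: 16.37
position: [0.5259, -0.2163, 0.1565]
tcp_rot: [1.631, 1.57, -0.492]
ft_force: [-0.4, 0.5, -1.4]
finger_gap: 0.105
```

```bash
python3 -c "
from h import *
s=r.sense()
snap('scene','s15.png');snap('side','d15.png');goto((0.526,-0.2136,0.155),-31.6);print(s['ft_force'])
crop('s15.png',310,130,410,230,6,'s15c.png');crop('d15.png',320,170,430,270,6,'d15c.png')"
```

```text
pos [ 0.5262 -0.2164  0.1569] yaw -31.63 shift [ 0.0019 -0.0017 -0.0023] turn -0.03 xdir [ 0.0018 -0.001  -1.    ]
[-0.3508  0.4745 -1.4294]
```

View pics/s15c.png

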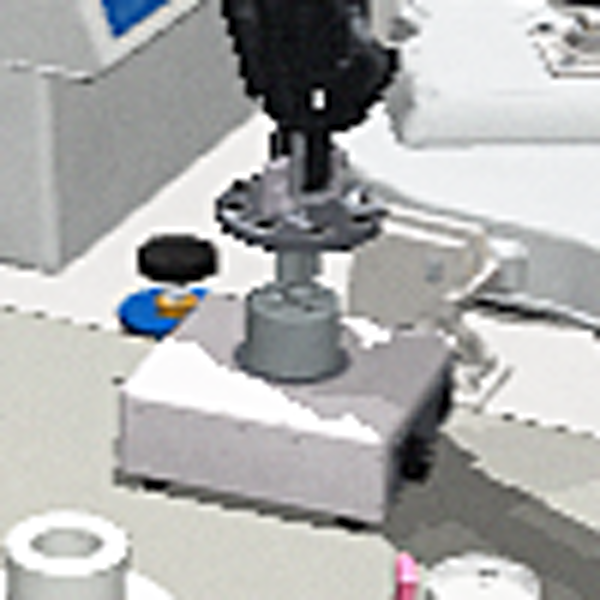

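View pics/d15c.png

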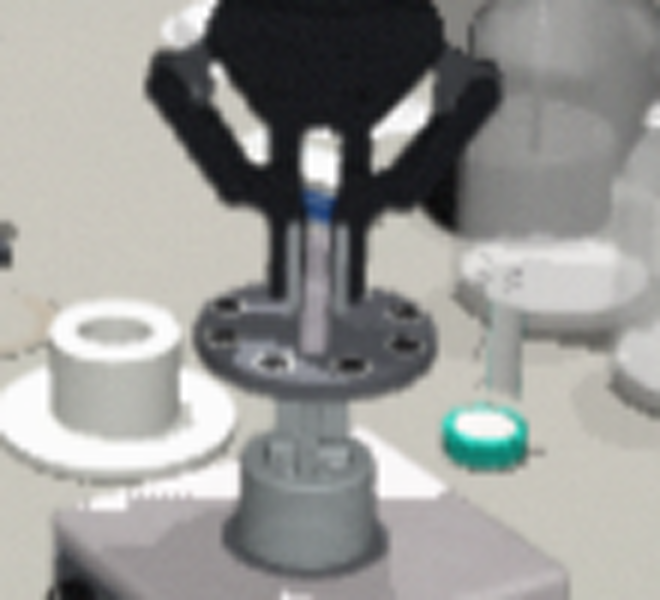

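```bash
python3 -c "
from h import *
s=cv2.cvtColor(cv2.imread('pics/s15.png'),cv2.COLOR_BGR2GRAY).astype(int);d=cv2.cvtColor(cv2.imread('pics/d15.png'),cv2.COLOR_BGR2GRAY).astype(int)
print('scene cols 348..372')
for y in (172,173,174,175,184,186,188): print(y,s[y,346:372])
print('side cols 358..386')
for y in (237,238,239,240,241,252,254,256): print(y,d[y,358:386])
T=tpose()
hub=np.array([.5262,-.2136,.096]); 
for n in ('scene','side'): print(n,proj(n,[hub,hub-[0,0,.018],hub+[0,0,.022]]),'rotor est',proj(n,[[.527,-.2148,.118]]))
"

```

```text
scene cols 348..372
172 [164 248 237 236 239 240 245 252 255 242  98 109 120 113  95  93  87 171
 255 255 255 255 228 158 161 155]
173 [165 250 236 236 234 234 235 237 245 225 101 130 128 117 100 113 103 163
 254 244 245 245 220 155 158 160]
174 [157 251 236 235 233 230 233 233 240 223  95 124 127 116  98 108  94 163
 250 239 238 237 193 155 160 156]
175 [177 245 235 233 233 233 234 235 243 223  97 124 129 114 101 109  93 159
 247 238 240 233 172 155 161 164]
184 [187 186 193 196 169  77  98 119 118 127 127 125 122 127 132 133 124 123
 116 102 105 132 213 255 255 255]
186 [186 187 188 198 176  74 105 111 121 118 127 129 130 134 133 132 132 118
 116 100 122 169 156 143 211 255]
188 [184 190 173 102  93  90 105 113 118 124 129 127 135 132 131 130 127 125
 113 106  92 105 166 158 154 158]
side cols 358..386
237 [241 206 198 195 198 196 195 178 140 136 134 133 120 121 120 117 125 124
 126 130 175 190 192 192 194 195 198 198]
238 [249 213 197 197 198 196 194 180 142 140 138 137 129 132 131 122 139 137
 140 144 181 196 197 197 197 196 197 198]
239 [248 207 195 198 197 196 195 181 143 138 1
[... 170 characters left out ...]
 199 196 196 198 197]
241 [203 180 196 197 190 188 180 158 136 133 135 139 129 134 134 131 139 138
 140 144 185 225 223 211 198 199 197 197]
252 [239 209 113  96 104 113 116 122 125 131 131 132 135 137 139 138 138 136
 135 133 124 122 116 113 151 236 241 241]
254 [151 121  90  98 104 110 116 119 123 127 130 133 135 135 137 136 133 133
 131 131 129 122 114 106 128 168 174 173]
256 [ 95  75  85  96 104 112 120 126 129 134 134 137 140 139 142 140 139 135
 134 128 124 118 111 104 106 154 170 172]
scene [[358.2702 179.1946]
 [358.0148 184.2779]
 [358.586  172.9095]] rotor est [[358.4972 172.727 ]]
side [[369.8289 244.588 ]
 [369.6099 251.5721]
 [370.0999 235.9277]] rotor est [[370.6751 236.0741]]
```

Emit:
play_rows --pt "0.0 -0.0008 -0.0005 0" --pt "0.0 -0.0008 -0.0005 0" --pt "0.004 -0.0008 -0.0005 0" --pt "0.008 -0.0008 -0.0005 0" --pt "0.011 -0.0008 -0.0005 0" --pt "0.014 -0.0008 -0.0005 0" --pt "0.017 -0.0008 -0.0005 0" --pt "0.017 -0.0008 -0.0005 0"

```text
time: 17.13
position: [0.5247, -0.2147, 0.1375]
tcp_rot: [-1.517, 1.569, 2.644]
ft_force: [0.2, -0.2, -2.3]
finger_gap: 0.101
```

```bash
python3 -c "
from h import *
s=r.sense()
snap('scene','s16.png');snap('side','d16.png');goto((0.526,-0.2136,0.1167),-31.6);print(s['ft_force'],s['torque'])
crop('s16.png',310,130,410,230,6,'s16c.png');crop('d16.png',320,170,430,270,6,'d16c.png')"
```

```text
pos [ 0.5251 -0.2149  0.1383] yaw -31.6 shift [ 0.0216  0.0001 -0.0016] turn 0.0 xdir [-0.0005  0.0003 -1.    ]
[ 0.2243 -0.2288 -2.3225] [ 0.0153 -0.005   0.0483]
```

View pics/d16c.png

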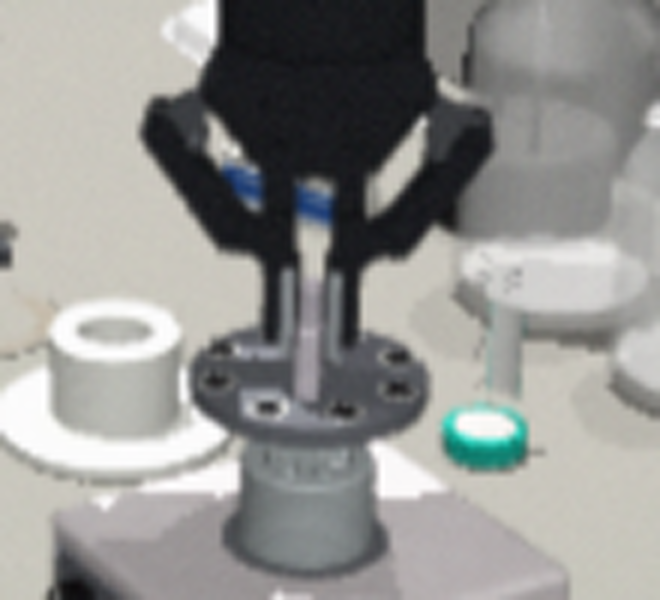

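Emit:
play_rows --pt "0.003 0 0 0" --pt "0.006 0 0 0" --pt "0.009 0 0 0" --pt "0.011 0 0 0" --pt "0.011 0 0 0"

```text
time: 17.65
position: [0.5249, -0.2148, 0.1269]
tcp_rot: [-1.56, 1.57, 2.601]
ft_force: [-0.2, -1.0, -1.3]
finger_gap: 0.104
```

Slides freely. Continue into the spring.

Emit:
play_rows --pt "0.002 0 0 0" --pt "0.004 0 0 0" --pt "0.006 0 0 0" --pt "0.008 0 0 0" --pt "0.009 0 0 0" --pt "0.009 0 0 0" --pt "0.009 0 0 0"

```text
time: 18.23
position: [0.5255, -0.2151, 0.1197]
tcp_rot: [1.51, 1.57, -0.612]
ft_force: [-3.6, 1.1, 6.6]
finger_gap: 0.1
```

Emit:
play_rows --pt "0.001 0 0 0" --pt "0.002 0 0 0" --pt "0.003 0 0 0" --pt "0.003 0 0 0" --pt "0.003 0 0 0"

```text
time: 18.65
position: [0.5256, -0.2152, 0.1187]
tcp_rot: [1.14, 1.57, -0.983]
ft_force: [-6.9, 3.9, 13.7]
finger_gap: 0.102
```

```bash
python3 -c "
from h import *
s=r.sense()
snap('scene','s17.png');snap('side','d17.png');snap('wrist','w17.png');goto((0.526,-0.2136,0.1167),-31.6);print(s['ft_force'],s['torque'])
a=cv2.resize(cv2.imread('pics/s17.png')[140:210,325:395],(400,400),interpolation=2);b=cv2.resize(cv2.imread('pics/d17.png')[195:275,330:410],(400,400),interpolation=2);cv2.imwrite('pics/m17.png',np.hstack([a,b]))
crop('w17.png',180,140,480,330,2.6,'w17c.png')"
```

```text
pos [ 0.5256 -0.2152  0.1187] yaw -31.59 shift [ 0.002  -0.0005 -0.0015] turn 0.01 xdir [ 0.0003 -0.0004 -1.    ]
[-6.8677  3.9173 13.7344] [0.7288 1.4092 0.0235]
```

View pics/m17.png

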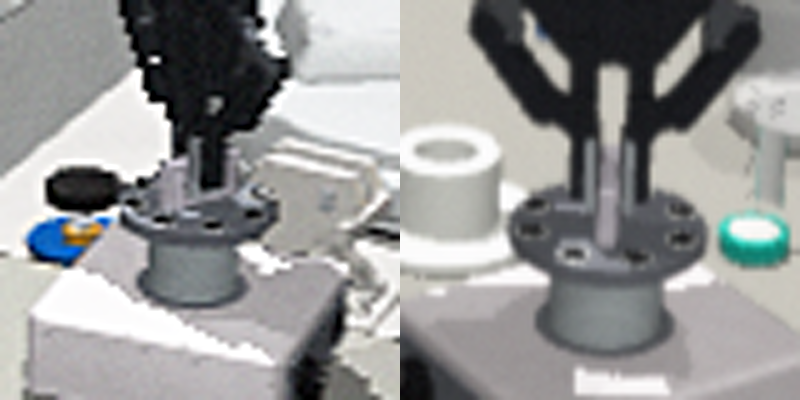

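View pics/w17c.png

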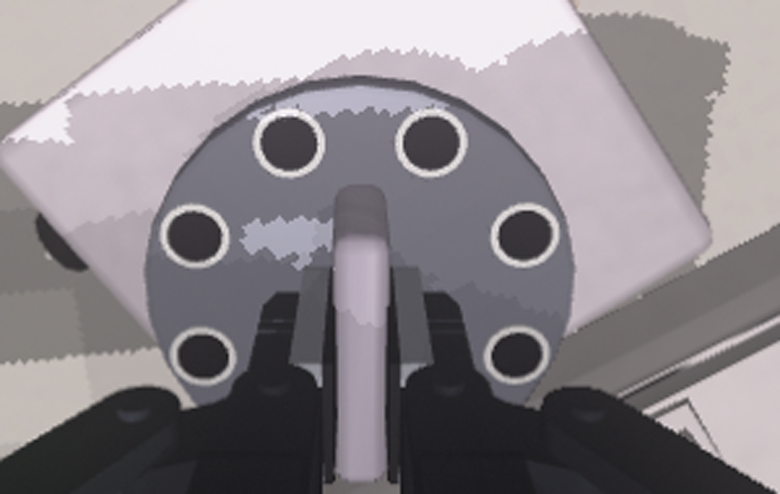

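Emit:
play_rows --pt "0 -0.0004 0 0" --pt "0 -0.0008 0 0" --pt "0.001 -0.0008 0 0" --pt "0.002 -0.0008 0 0" --pt "0.002 -0.0008 0 0"

```text
time: 19.22
position: [0.5256, -0.2152, 0.1186]
tcp_rot: [1.472, 1.569, -0.65]
ft_force: [-9.2, 4.5, 21.2]
finger_gap: 0.101
```

Emit:
play_rows --pt "-0.002 -0.0005 0 0" --pt "-0.003 -0.001 0 0" --pt "-0.003 -0.0015 0 0" --pt "-0.003 -0.002 0 0" --pt "-0.003 -0.002 0 0"

```text
time: 19.63
position: [0.5249, -0.2148, 0.1192]
tcp_rot: [1.586, 1.564, -0.536]
ft_force: [0.4, -1.2, 6.2]
finger_gap: 0.1
```

Emit:
play_rows --pt "0.001 0 0 0" --pt "0.002 0 0 0" --pt "0.003 0 0 0" --pt "0.003 0 0 0" --pt "0.003 0 0 0"

```text
time: 20.05
position: [0.5252, -0.2149, 0.1186]
tcp_rot: [1.567, 1.564, -0.555]
ft_force: [-4.7, 1.9, 17.0]
finger_gap: 0.097
```

Emit:
play_rows --pt "-0.002 0 0 0" --pt "-0.004 0 0 0" --pt "-0.006 0 0 0" --pt "-0.007 0 0 0" --pt "-0.007 0 0 0" --pt "-0.007 0 0 0"

```text
time: 20.55
position: [0.5246, -0.2146, 0.1223]
tcp_rot: [1.598, 1.565, -0.524]
ft_force: [3.0, -2.1, 3.9]
finger_gap: 0.1
```

```bash
cat > samp.py <<'E'
from h import *
F=[];P=[]
for i in range(16):
    s=r.sense();F.append(s['ft_force']);P.append(s['position']);eyes.camera('side')
F=np.array(F);P=np.array(P);print(s['time'],'F',F.mean(0),F.std(0),'P',P.mean(0),P.std(0))
E
python3 samp.py
```

```text
21.3 F [ 3.5977 -2.0965  5.2119] [0.4446 0.4244 0.6898] P [ 0.5241 -0.2143  0.1216] [0.0002 0.0001 0.0002]
```

Emit:
play_rows --pt "0.002 0 0 0" --pt "0.004 0 0 0" --pt "0.006 0 0 0" --pt "0.0065 0 0 0" --pt "0.0065 0 0 0" --pt "0.0065 0 0 0" --pt "0.0065 0 0 0" --pt "0.0065 0 0 0"

```text
time: 22.02
position: [0.5242, -0.2143, 0.1186]
tcp_rot: [1.525, 1.568, -0.598]
ft_force: [-4.4, 0.6, 21.1]
finger_gap: 0.103
```

```bash
sed -i 's/range(16)/range(8)/' samp.py; python3 samp.py; python3 -c "
from h import *
snap('scene','s18.png');snap('side','d18.png');snap('wrist','w18.png');print(tpose()[:3,0],yaw(tpose()))
a=cv2.resize(cv2.imread('pics/s18.png')[140:260,290:410],(400,400),interpolation=2);a2=cv2.resize(cv2.imread('pics/s18.png')[205:285,245:325],(400,400),interpolation=2);cv2.imwrite('pics/m18.png',np.hstack([a,a2]))"
```

```text
22.3667 F [-3.7231  1.207  20.9464] [0.3451 0.4246 0.3187] P [ 0.5243 -0.2143  0.1186] [0. 0. 0.]
[ 0.0027 -0.0019 -1.    ] -31.590713836113377
```

View pics/m18.png

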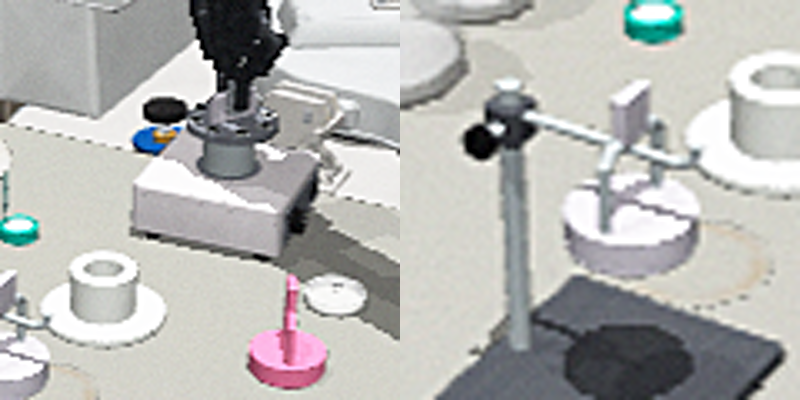

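View pics/d18.png

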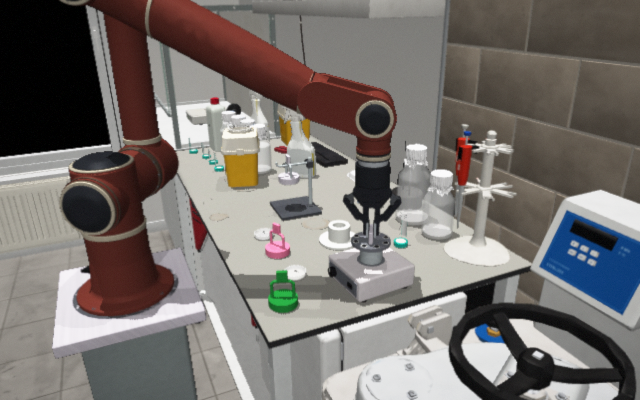

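```bash
python3 -c "
from h import *
print(order.job_done()); s=r.sense(); print(s['time'],s['position'],s['ft_force'])"
```

```text
the job is handed in; nothing more can be done
None
the job is handed in; nothing more can be done
```

The dust cover hangs by its loop on the hook, released. The rotor is meshed in the drive's socket and held pressed down, and I handed the job in at about 22.4 s of the 64 s allowed. The hand-in reports no verdict.

- **Cover:** the scene camera's last picture shows it hanging clear of everything but the hook, with the fingers well away.
- **Rotor seating:** the rotor stops firmly at a fingertip height of 0.1186 m. The spring force I measured about 3 mm higher fits that stop being the full 30 mm depth. The grip opening held steady and the steady upward force on the tool is 21 N, so the fingers are still pressing.
- **Alignment:** before inserting, the stem ribs lined up with the slots to well within a degree, and the tool's tilt is about 0.003 rad.
- **Bystanders:** I saw no contact with the dishes, the tube or the green and pink look-alikes. I did not measure their positions again afterwards.

Two readings are less clean:
- **Height:** my height estimate from the grasp puts the rotor about 2 mm short of full depth. That is about the combined camera and grasp error, so I trusted the spring check instead.
- **Sideways force:** about 4 N remains on the tool, and the fingertips sit about 2 mm from my camera estimate of the hub's centre. That is within what the slot clearance allows and inside the 4 mm limit.

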